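Set the specimen table to the marked tilt with the pendulum gauge

TASK

Seat the round pendulum angle gauge in the black pocket of the tilting specimen table, its dial to the front (the side away from the lever's hinge post), and swing the red-knobbed lever fully shut over the gauge's foot to lock it. Only then tilt the table by its black handle bar until the gauge's hanging pointer settles on the red mark, and finish while still holding the bar there, pointer steady on the mark. The stand is not level, so go by the pointer; leave the other things alone.

Things in the scene. Friction and masses are not known exactly. Their poses are not given: they have to be found in the camera images.
- gauge_center (a point): Loose pendulum angle gauge, 0.23 kg, 89 mm tall: upright round case, 76 mm across and 26 mm thick (own x), on a foot 84 (own y) x 28 (own x) x 15 mm high. This point: centre of the case, 51 mm above the foot's underside. x points out of the back (the white dial looks to -x), y to the left as one faces the dial, z up. Grip it across its 26 mm thickness, at this height or above.
- gauge_dial (a point): The middle of the gauge's front (dial) face, 13 mm to -x of gauge_center.
- gauge_foot (a point): Centre of the underside of the gauge's foot; axes as gauge_center.
- pointer (a joint): Hanging needle of the gauge (black, brass bob, 30 mm): a free pendulum that swings for about 1 s after a move. Angle from the middle of the dial, rad: 0 with the gauge upright, positive when it leans clockwise as seen from the front (right side, -y, down); at rest it equals the gauge's lean.
- mark (a joint): Red mark on the dial, a 3.6 mm wide bar 23 to 33 mm from the pivot, preset at 0.26 to 0.48 rad to the right of the dial's bottom; same scale as joint pointer: the pointer stands on the mark when both values are equal. It stays where it is set.
- pointer_pivot (a point): Pivot of the pointer, on the axis through the dial's centre; its z axis points from needle tip to pivot, so it is upright when the pointer hangs at rest.
- mark_pivot (a point): The same pivot, turned with the red mark: its z axis points from the mark to the pivot.
- pocket (a point): Centre of the floor of the black pocket on the tilting table: 31 mm (x) by 87 mm (y), 12 mm deep, bevelled mouth; the gauge's foot (28 x 84 mm) has 1.5 mm to spare all round. x to the back of the stand, y to the left as one faces its front, z square to the table top. Yaw -0.85 to -0.4 rad: the front (-x) looks past the robot's left. At rest the table leans up to 0.07 rad either way about x.
- axle (a point): Middle of the table's axle (along x of the pocket), 2 mm below the pocket floor, about 120 mm above the worktop. The table (104 x 232 mm) rests on a stop and tilts right side (-y, the handle's side) down, clockwise seen from the front, by up to 0.70 rad; a spring brings it back when let go (it takes about 2 to 3 N at the bar).
- lever (a joint): Locking lever, a flat steel bar hinged on a post behind the pocket's left end; stays where left (0.7 N at the knob moves it). 0 = shut, on its stop, pointing to -x of the pocket across the left end of the gauge's foot, 2 mm above it; positive = open, turned to the left (points to +y at 1.57). Starts at 1.2 to 1.6. Shuts counter-clockwise seen from above.
- lever_knob (a point): Middle of the upright red knob on the lever's end, 15 mm in diameter, 76 mm from the hinge; the knob stands from 15 mm below to 15 mm above this point, and its centre is 37 mm above the pocket floor.
- lever_hinge (a point): Point on the lever's hinge axis at the height of lever_knob; 38 mm to +x and 39 mm to +y of the pocket's centre. The hinge axis is z of the pocket.
- handle_bar (a point): Centre of the black round handle bar of the table: 16 mm in diameter, 60 mm free length between its side rods, along x of the pocket, 150 mm to the right (-y) of the axle and 30 mm above the table's top. Can be pressed down from above with shut fingers, or pinched from above.
- leaf_vial_center (a point): Bystander: small glass vial with black cap, 23 mm in diameter, 56 mm tall, centre.
- filter_ring_center (a point): Bystander: black knurled ring with a red filter, 36 mm in diameter, 12 mm high, centre.
- lens_cap_center (a point): Bystander: flat black rubber cap, 37 mm in diameter, 12 mm high, centre.
- table (a joint): Tilt of the table from its level stop, rad, 0 to 0.70; positive = right side (-y, the handle's side) down. Not the lean that the gauge reads, since the stand itself is up to 0.07 rad out of level.
There are look-alikes about, which are no part of the job. Leave any green look-alike of the part that bears gauge_center alone.

How it is judged:
By the outcome, as a careful person would: the job done as asked, in the order asked, and still so for the second after the job is handed in, while the arm keeps its last pose, push and grip.
It also fails if it takes over 72 s, if anything falls off the work surface, if the arm or the gripper's body presses on something with over 40 N, if the wrist force passes 120 N, or if a joint passes its speed limit or range.

ROBOT

A 6-joint arm with a two-finger parallel gripper is mounted at the origin on a cart in front of the work surface, level with it; the furniture and walls round the work are solid. World frame = base frame: x ahead of the robot, y to its left, z up, the work surface at z = 0. Lengths are in m, angles in rad, forces in N, time in s.
With the tool pointing down it reaches from about 0.375 to 0.75 m from the base axis. Payload 9 kg.
Tool frame: the origin (TCP) lies at the very end of the fingers, on their centre line; the grasp point (between the pads) lies 19 mm behind it; y points along the fingers, z is the direction in which the jaws open and shut, and the axes are right-handed (so a half turn about y gives the same grasp; the last joint's range is limited). The gripper opens to 85 mm and grips with 20 to 120 N. Pads are 22 mm wide; open, the fingers measure 114 mm over their backs; the gripper's body (76 mm by 85 mm) begins 54 mm behind the grasp point. The pads swing forward as they close: fully open they stand 13 mm farther back than shut.
Start: joints at [1.048, 0.104, 0.097, 1.564, 0, 1.353], TCP at [0.18, 0.572, 0.231] pointing down, gripper open.
Joint ranges: [-2.99, 2.99], [-0.84, 1.86], [-1.1, 1.16], [-1.84, 2.11], [-1.51, 1.56], [-3.14, 3.14]. Speed limits (rad/s): [2.22, 2.22, 2.57, 3.14, 3.14, 3.14].

INTERFACE

Orientations are given as a rotation vector (axis times angle).
In Python, from plant import manip gives the robot as it stands.
- The arm moves only by the tool drive_tool, never from a script. Its arguments are lists of equal length, an entry for each row: "translation": the shift along the tool's x, y, z in units of 30 mm (1.0 is 30 mm), a list of three; "twist": the turn, a rotation vector about the tool's x, y, z in units of 8 degrees (1.0 is 8 degrees), a list of three. A call has 1 to 20 rows; each row is the pose to reach, as a shift and turn from the pose commanded when the call began, along the tool's axes at that moment; what a row does not reach only later rows make up. A row lasts 1/10 s, in which the tool goes at most 50 mm and 8.59 degrees, less where a joint would pass 70% of its speed; a pose out of reach is approached as far as the arm can. A call with a gripper value outside its range is refused whole. "grip" is the finger opening in mm, from 0 to 85.4, set as the call begins (left out, the last holds). The fingers move at their own pace and stop on an object; the grip force is fixed at half the most. Time passes only in rows, so rows that repeat a pose let the fingers close. It gives the time, the measured TCP pose, the force and the opening at its end, in the units of the state.
- manip.get_state(): the state, without advancing time (a new reading comes with each control period).
- manip.camera(name): name is "scene" or "side" or "wrist"; returns a dict with "image" (400x640x3 uint8, red, green, blue), "range_z" (400x640 float32, m along the optical axis (not along the pixel's ray), 0 where there is no reading), "vertical_fov" (degrees; the focal length in pixels is half the picture's height over the tangent of half this angle, whatever the lens; pixels are square), "cx", "cy" (the principal point, pixels), "k1" (the pictures are not rectified: a ray, as slopes to the right and down, at radius r is drawn at 1 + k1 r^2 times it, then the intrinsics apply), "origin" and "rotation" of the camera in the world. Camera axes: x right, y down, z forward; pixel columns grow to the right and rows downward; lengths in m; the calibration is good to about 2 mm. A picture is of the moment at which its call begins.
- manip.finish_job(): hands the job in, once; it reports no verdict.
The state is a dict: "clock": time; "qpos": joint angles; "qd": joint speeds; "effort": joint torques, N m; "tcp_pos": TCP position; "ee_rot": TCP orientation; "force": force on the tool from outside, world axes, zero at the start; "wrist_torque": the same for the moment, N m; "gripper_width": opening from 0.0 (shut) to 1.0 (fully open).
Only numpy, scipy, OpenCV 4.12 (cv2) and the standard library are available. Lean on these libraries where they do the work, as an engineer would, in place of code of your own. Each camera call takes 0.05 s, during which the arm holds its last target. There are 200 camera calls.

## Working session

There is one attempt and no reset: what is moved stays moved. The work goes in short steps, Python scripts to look and compute and a tool call to move; the robot and the scene stay as the last step left them, time stands still between calls to the robot, and variables do not carry over. Pictures are saved under pics/ and viewed, about 8 in all and at most 12, crops included, and the job is handed in when it is done.

Besides the shell and the picture viewer there is one more tool, called as a command line: name --argument value ..., lists and objects as JSON in quotes. drive_tool: Moves the arm, as the interface text tells. Its arguments: {"type":"object","properties":{"translation":{"type":"array","items":{"type":"array","items":{"type":"number"}}},"twist":{"type":"array","items":{"type":"array","items":{"type":"number"}}},"grip":{"type":"number"}},"required":["translation","twist"]}

```bash
mkdir -p pics; ls
cat > h.py <<'E'
import numpy as np, cv2
from scipy.spatial.transform import Rotation as R
from plant import manip
def cam(n):
    c=manip.camera(n); c['f']=200/np.tan(np.radians(c['vertical_fov'])/2); 
    c['R']=np.array(c['rotation']); 
    if c['R'].shape!=(3,3): c['R']=R.from_rotvec(c['R']).as_matrix()
    c['o']=np.array(c['origin']); return c
def save(c,name,crop=None,s=1):
    im=c['image'][:,:,::-1]
    if crop: x0,y0,x1,y1=crop; im=im[y0:y1,x0:x1]
    cv2.imwrite('pics/'+name,cv2.resize(im,None,fx=s,fy=s,interpolation=cv2.INTER_CUBIC))
def ray(c,u,v):
    d=np.stack([(np.asarray(u,float)-c['cx'])/c['f'],(np.asarray(v,float)-c['cy'])/c['f']],-1)
    p=d.copy()
    for _ in range(20): p=d/(1+c['k1']*(p**2).sum(-1,keepdims=True))
    return np.concatenate([p,np.ones(p.shape[:-1]+(1,))],-1)
def cloud(c):
    v,u=np.mgrid[0:400,0:640]; return (ray(c,u,v)*c['range_z'][...,None])@c['R'].T+c['o']
def pix(c,P):
    q=(np.asarray(P,float)-c['o'])@c['R']; p=q[...,:2]/q[...,2:]
    p=p*(1+c['k1']*(p**2).sum(-1,keepdims=True)); return p*c['f']+[c['cx'],c['cy']]
def atz(c,u,v,z):
    d=ray(c,u,v)@c['R'].T; return c['o']+d*((z-c['o'][2])/d[...,2:])
E
python3 - <<'E'
from h import *
a=cam('scene');b=cam('side')
import pickle
pickle.dump((a,b),open('c0.pkl','wb'))
print(a['R'],a['o'],b['R'],b['o'],a['f'],a['k1'])
s=manip.get_state();print(s)
print(R.from_rotvec(s['ee_rot']).as_matrix())
save(a,'a.png',s=1.25);save(b,'b.png',s=1.25)
E
```

```text
pics
[[ 0.54701088 -0.56237676  0.62008989]
 [-0.83682691 -0.34756564  0.42298801]
 [-0.02235669 -0.75028695 -0.66073419]] [-0.12548328 -0.44106373  0.89077947] [[ 0.96981101 -0.1311686   0.20557577]
 [-0.24383199 -0.50934699  0.82529486]
 [-0.00354337 -0.85050599 -0.52595342]] [ 0.38475015 -0.75589097  0.64786294] 494.779156247431 -0.05483706064494368
{'clock': 0.1, 'qpos': array([1.04829659e+00, 1.04634991e-01, 9.65969971e-02, 1.56388617e+00,
       2.37438927e-06, 1.35309080e+00]), 'qd': array([-1.14753840e-03,  1.46425333e-04,  6.59136216e-06,  1.13903740e-03,
       -8.11150129e-04,  2.75948138e-03]), 'effort': array([ 6.92958565e-03, -5.58205855e+01,  5.04721284e+01,  1.30572834e-02,
       -2.43867735e-04,  8.50223870e-06]), 'tcp_pos': array([0.17991226, 0.57210556, 0.23063026]), 'ee_rot': array([-1.55857883,  0.23957502, -0.23892859]), 'force': array([0.69459469, 0.6962995 , 0.17787855]), 'wrist_torque': array([ 0.04468467,  0.00928318, -0.02942164]), 'gripper_width': 1.0008188300584742}
[[ 9.53908659e-01 -5.64902768e-04  3.00096568e-01]
 [-3.00096999e-01 -9.76170589e-04  9.53908192e-01]
 [-2.45919934e-04 -9.99999364e-01 -1.10070320e-03]]
```

View pics/a.png

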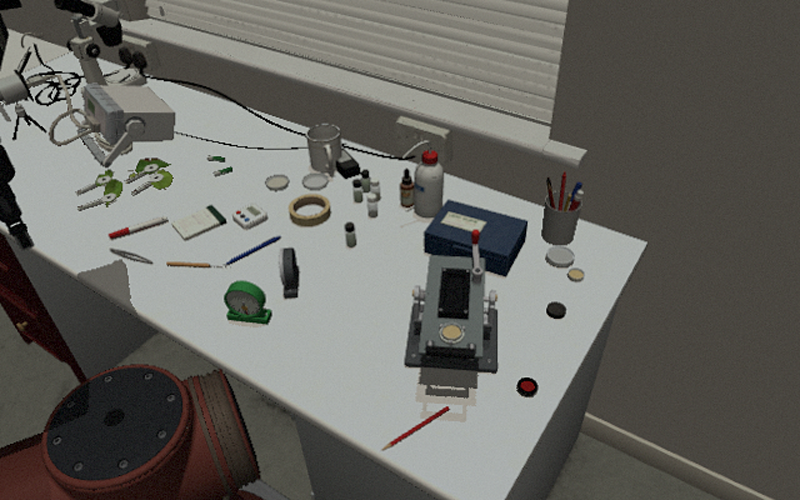

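View pics/b.png

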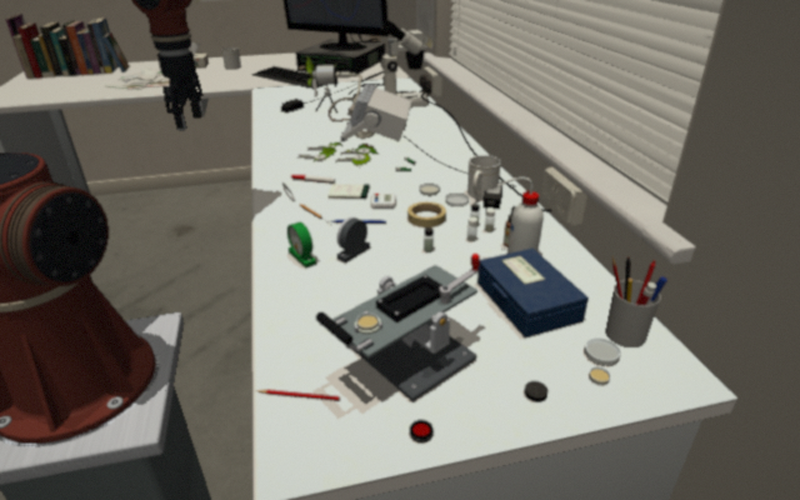

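Scene view (1.25x pixels): dark gauge at (290,272), seen nearly edge-on; green look-alike at (246,300); stand pocket at (455,292), knob at (476,237), handle bar below the table. Side view: gauge's dark back at (352,238), bar at (333,327), knob at (476,261), pocket at (412,297).

```bash
cat > m.py <<'E'
from h import *
import pickle
a,b=pickle.load(open('c0.pkl','rb'))
A=cloud(a);B=cloud(b)
def box(c,u0,v0,u1,v1):
    m=np.zeros((400,640),bool); m[int(v0/1.25):int(v1/1.25),int(u0/1.25):int(u1/1.25)]=1; return m
for n,c,C,bx in(('a',a,A,(270,240,310,305)),('b',b,B,(330,212,380,265))):
    m=box(c,*bx)&(C[...,2]>.006)&(c['range_z']>0)
    P=C[m]; hi=P[P[:,2]>.02]
    print(n,len(P),hi.min(0),hi.max(0),'top',P[P[:,2]>.083].mean(0))
    ft=P[P[:,2]<.016]; print(' foot',len(ft),cv2.minAreaRect(ft[:,:2].astype(np.float32)*1000))
    print(' rect hi',cv2.minAreaRect(hi[:,:2].astype(np.float32)*1000))
# knob
for n,c,C,bx in(('a',a,A,(465,225,490,250)),('b',b,B,(465,250,490,275))):
    im=c['image'].astype(int); m=box(c,*bx)&(im[...,0]>90)&(im[...,1]<60)&(c['range_z']>0)
    P=C[m]; print('knob',n,len(P),P.mean(0),P.min(0),P.max(0))
# table top: plane fit, and dark pocket
for n,c,C,bx in(('a',a,A,(405,245,500,350)),('b',b,B,(310,260,480,360))):
    m=box(c,*bx)&(C[...,2]>.09)&(C[...,2]<.2)&(c['range_z']>0)
    P=C[m]; 
    best=None;rng=np.random.default_rng(0)
    for _ in range(500):
        p=P[rng.choice(len(P),3,False)]; nn=np.cross(p[1]-p[0],p[2]-p[0]); l=np.linalg.norm(nn)
        if l<1e-5: continue
        nn/=l
        if abs(nn[2])<.95: continue
        k=abs((P-p[0])@nn)<.002
        if best is None or k.sum()>best.sum(): best=k
    Q=P[best]; ce=Q.mean(0); nn=np.linalg.svd(Q-ce,full_matrices=False)[2][2]; nn*=np.sign(nn[2])
    print('table',n,len(Q),ce,nn, cv2.minAreaRect(Q[:,:2].astype(np.float32)*1000))
    d=(P-ce)@nn; lo=P[(d<-.008)&(d>-.018)]; print(' pocket floor',len(lo),lo.mean(0),cv2.minAreaRect(lo[:,:2].astype(np.float32)*1000))
    hi=P[(d>.015)&(d<.05)]; print(' hi',len(hi),cv2.minAreaRect(hi[:,:2].astype(np.float32)*1000))
E
python3 m.py
python3 - <<'E'
from m import *
save(a,'a1.png',(210,170,420,300),3.8)
save(b,'b1.png',(220,165,400,320),4)
E
```

```text
a 523 [0.47442659 0.25082117 0.02082782] [0.54770355 0.30465125 0.09203841] top [0.50877691 0.28093436 0.08695777]
 foot 101 ((540.8795776367188, 327.7811279296875), (191.857666015625, 56.82525634765625), 45.13233184814453)
 rect hi ((510.3938293457031, 282.5304870605469), (76.9065933227539, 26.43850326538086), 37.63420867919922)
b 685 [0.47612687 0.25172659 0.02005305] [0.54989374 0.30594768 0.08975276] top [0.51110018 0.28340706 0.08600236]
 foot 139 ((520.0715942382812, 341.0138854980469), (194.99729919433594, 115.96428680419922), 75.2634506225586)
 rect hi ((513.97607421875, 285.3186340332031), (81.5868911743164, 30.045209884643555), 36.22392654418945)
knob a 17 [ 0.66810296 -0.05386516  0.1753686 ] [ 0.66331516 -0.05828638  0.17229657] [ 0.67456478 -0.0492421   0.17905813]
knob b 22 [ 0.67194866 -0.05610748  0.17116904] [ 0.66796937 -0.05882533  0.15871861] [ 0.67669497 -0.05262777  0.17787624]
table a 1919 [ 0.54099875 -0.08101733  0.11978754] [-0.02265499 -0.01924927  0.99955801] ((547.932861328125, -77.79275512695312), (224.9246063232422, 141.16400146484375), 32.0862045288085
[... 1851 characters left out ...]
540585   -0.07688534  0.10751693] ((555.2405395507812, -76.47018432617188), (36.08830642700195, 139.77737426757812), 26.49429702758789)
 hi 334 ((530.8219604492188, -72.15735626220703), (268.04376220703125, 113.7906494140625), 23.596908569335938)
table b 2112 [ 0.54197664 -0.09227617  0.1187582 ] [-0.0246112  -0.01525262  0.99958074] ((550.1482543945312, -80.49954986572266), (237.9460906982422, 140.8319549560547), 16.671314239501953)
 pocket floor 82 [ 0.57573169 -0.12206069  0.10727301] ((584.2216796875, -97.17444610595703), (153.643310546875, 163.80799865722656), 83.12974548339844)
 hi 608 ((542.5958862304688, -89.27835083007812), (280.62933349609375, 78.4884262084961), 24.711368560791016)
```

View pics/a1.png

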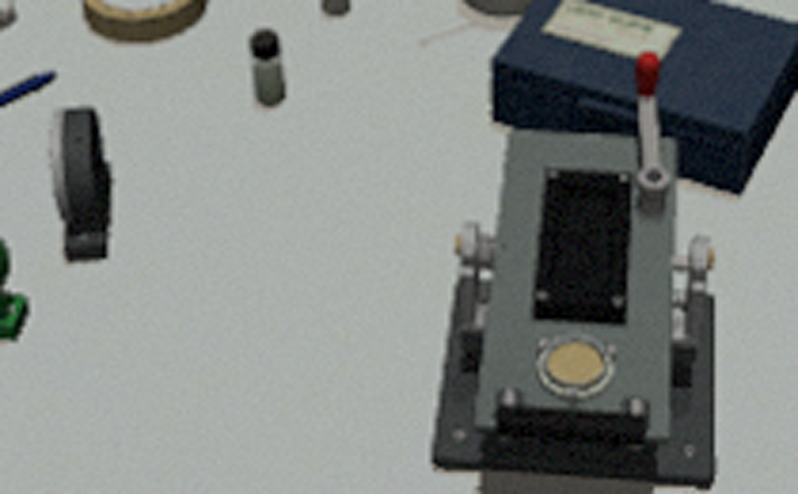

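View pics/b1.png

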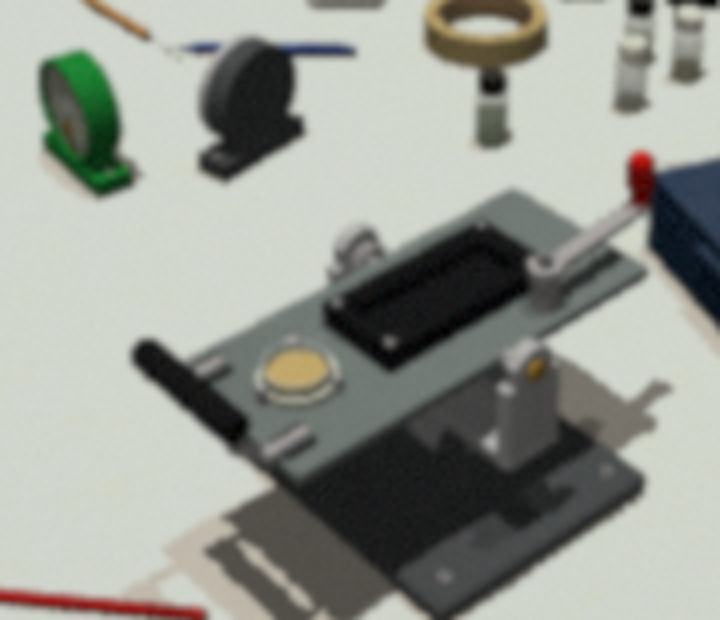

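```bash
cat > t.py <<'E'
from m import *
def conn(m):
    n,l,s,_=cv2.connectedComponentsWithStats(m.astype(np.uint8)); return l==1+s[1:,4].argmax()
for n,c,C,bx,ce,nn in(('a',a,A,(405,245,500,350),[.541,-.081,.1198],[-.0227,-.0192,1]),('b',b,B,(310,260,480,360),[.542,-.0923,.1188],[-.0246,-.0153,1])):
    nn=np.array(nn);nn/=np.linalg.norm(nn)
    d=(C-ce)@nn; im=c['image'].astype(int).max(-1)
    m=conn(box(c,*bx)&(abs(d)<.004)&(c['range_z']>0))
    h=cv2.morphologyEx(m.astype(np.uint8),cv2.MORPH_OPEN,np.ones((3,3)))>0
    print(n,'table',cv2.minAreaRect(C[h][:,:2].astype(np.float32)*1000))
    k=conn(box(c,*bx)&(d>.006)&(d<.016)&(im<60)&(c['range_z']>0)); print('rim',k.sum(),cv2.minAreaRect(C[k][:,:2].astype(np.float32)*1000),d[k].max())
    k=conn(box(c,*bx)&(d>.018)&(d<.045)&(im<60)&(c['range_z']>0)); print('bar',k.sum(),cv2.minAreaRect(C[k][:,:2].astype(np.float32)*1000),C[k].mean(0),C[k].min(0),C[k].max(0))
E
python3 t.py | grep -v -e "^a 5" -e knob -e "^ " | tail -6; python3 -c "
from h import *
c=cam('wrist');print(c['R'],c['o'],c['f'],c['k1'])
s=manip.get_state();T=R.from_rotvec(s['ee_rot']).as_matrix();print('cam in tool',T.T@c['R'],T.T@(c['o']-s['tcp_pos']))"
```

```text
a table ((548.7817993164062, -79.41294860839844), (224.64187622070312, 122.83806610107422), 32.086204528808594)
rim 449 ((554.3275756835938, -76.1307601928711), (109.51495361328125, 51.06695556640625), 26.92074966430664) 0.01597234583786791
bar 81 ((421.1306457519531, -140.4203338623047), (9.417180061340332, 69.32879638671875), 27.403377532958984) [ 0.41773953 -0.1346065   0.15294669] [ 0.40198032 -0.16999334  0.15015266] [ 0.43940298 -0.10872555  0.15545451]
b table ((543.3652954101562, -75.56217956542969), (233.87835693359375, 118.14215087890625), 26.98756980895996)
rim 561 ((557.738525390625, -79.23776245117188), (107.72270965576172, 61.325199127197266), 22.17497444152832) 0.015568205866204823
bar 241 ((424.1229553222656, -146.94314575195312), (13.58151912689209, 73.2789077758789), 28.711122512817383) [ 0.42559418 -0.15241809  0.14966193] [ 0.40395588 -0.18064945  0.13517406] [ 0.44587227 -0.11467985  0.1542997 ]
[[ 0.29988043  0.90335177  0.30663874]
 [ 0.95397447 -0.28325692 -0.09847953]
 [-0.00210412  0.32205761 -0.94671773]] [0.10143067 0.59751369 0.37331866] 323.54621101325216 0.01780872214808196
cam in tool [[-2.00518324e-04  9.46648679e-01  3.22267340e-01]
 [ 1.14660820e-03 -3.22266917e-01  9.46648150e-01]
 [ 9.99999323e-01  5.59334674e-04 -1.02081471e-03]] [-0.08251679 -0.14259231  0.00051693]
```

```bash
cat >> h.py <<'E'
def Rdown(yaw):  # tool y down, tool z horizontal at yaw(deg)
    w=np.radians(yaw); z=np.array([np.cos(w),np.sin(w),0]); y=np.array([0,0,-1.]); return np.stack([np.cross(y,z),y,z],1)
def units(p,Rt,frm=None):
    """drive_tool units from the measured (or given) pose to p,Rt"""
    if frm is None:
        s=manip.get_state(); frm=(s['tcp_pos'],R.from_rotvec(s['ee_rot']).as_matrix())
    T=frm[1]; return (T.T@(np.array(p)-frm[0])/.03).round(3).tolist(), (np.degrees(R.from_matrix(T.T@Rt).as_rotvec())/8).round(3).tolist()
E
python3 -c "
from h import *
print(units([.55,-.08,.235],Rdown(117)))"
```

```text
([18.29, -0.131, -17.035], [0.006, -5.558, -0.004])
```

drive_tool --translation '[[18.29,-0.13,-17.035],[18.29,-0.13,-17.035],[18.29,-0.13,-17.035],[18.29,-0.13,-17.035],[18.29,-0.13,-17.035],[18.29,-0.13,-17.035],[18.29,-0.13,-17.035],[18.29,-0.13,-17.035],[18.29,-0.13,-17.035],[18.29,-0.13,-17.035],[18.29,-0.13,-17.035],[18.29,-0.13,-17.035],[18.29,-0.13,-17.035],[18.29,-0.13,-17.035],[18.29,-0.13,-17.035],[18.29,-0.13,-17.035],[18.29,-0.13,-17.035],[18.29,-0.13,-17.035],[18.29,-0.13,-17.035],[18.29,-0.13,-17.035]]' --twist '[[0,-5.56,0],[0,-5.56,0],[0,-5.56,0],[0,-5.56,0],[0,-5.56,0],[0,-5.56,0],[0,-5.56,0],[0,-5.56,0],[0,-5.56,0],[0,-5.56,0],[0,-5.56,0],[0,-5.56,0],[0,-5.56,0],[0,-5.56,0],[0,-5.56,0],[0,-5.56,0],[0,-5.56,0],[0,-5.56,0],[0,-5.56,0],[0,-5.56,0]]'

```text
clock: 2.15
tcp_pos: [0.5498, -0.0787, 0.2355]
ee_rot: [-1.539, -0.371, 0.371]
force: [1.1, -0.8, 0.3]
gripper_width: 1.001
```

Run:
```python
from h import *
import pickle
c=cam('wrist');s=manip.get_state();pickle.dump((c,s),open('w1.pkl','wb'));save(c,'w1.png',s=1.25)
print(s['clock'],s['tcp_pos'],s['force'],s['qpos'])
```

```text
2.2 [ 0.54989729 -0.07872842  0.23553105] [ 0.37112556 -0.21908373 -0.32303626] [-3.77772580e-01 -3.15589625e-02 -3.37406845e-02  1.56815906e+00
  1.74786163e-04 -8.50701594e-01]
```

View pics/w1.png

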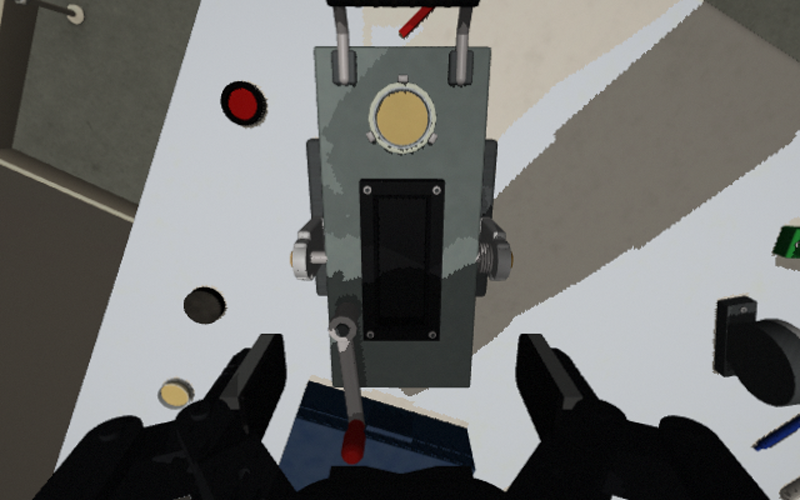

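Wrist view (1.25x pixels): pocket rim with screws at (367,190), (436,190), (370,335), (432,335); hinge at (342,329), knob top at (354,440), handle bar at the top edge, gauge at the right edge (760,340).

```bash
cat > p.py <<'E'
from h import *
import pickle
c,s=pickle.load(open('w1.pkl','rb')); C=cloud(c); im=c['image'].astype(int); v,u=np.mgrid[0:400,0:640]; u=u*1.25;v=v*1.25
def bx(u0,v0,u1,v1): return (u>u0)&(u<u1)&(v>v0)&(v<v1)&(c['range_z']>0)
m=bx(325,60,475,380)&~bx(355,175,450,345)&~bx(360,75,445,160)&~bx(325,310,360,380)&~bx(325,60,360,90)
P=C[m]; 
for _ in range(6):
    ce=np.median(P,0); n=np.linalg.svd(P-P.mean(0),full_matrices=False)[2][2]; n*=np.sign(n[2]); d=(P-P.mean(0))@n; P=P[abs(d)<.003]
ce=P.mean(0); print('plane',ce,n,len(P),d.std())
d=(C-ce)@n
rim=bx(350,170,455,350)&(d>.008)&(d<.02); print('rim h',np.median(d[rim]),rim.sum())
fl=bx(380,215,425,310); print('floor h',np.median(d[fl]))
def onpl(uv,h):
    r=ray(c,np.array(uv)[:,0]/1.25,np.array(uv)[:,1]/1.25)@c['R'].T; return c['o']+r*((h-(c['o']-ce)@n)/(r@n))[:,None]
h=np.median(d[rim])
S=onpl([(367,190),(436,190),(432,335),(370,335)],h); print('screws',S.round(4).tolist(), 'ctr',S.mean(0))
sides=[np.linalg.norm(S[i]-S[i-1]) for i in range(4)]; print(sides)
yd=(S[2]+S[3]-S[0]-S[1]); print('yaw y',np.degrees(np.arctan2(yd[1],yd[0])))
xd=(S[0]+S[3]-S[1]-S[2]); print('yaw x+90',np.degrees(np.arctan2(xd[1],xd[0]))+90)
t=bx(300,40,500,390)&(abs(d)<.004); t=cv2.morphologyEx(t.astype(np.uint8),cv2.MORPH_OPEN,np.ones((5,5)))>0
print('table',cv2.minAreaRect(C[t][:,:2].astype(np.float32)*1000))
E
python3 p.py
python3 - <<'E'
from p import *
# rectify rim-plane image: 0.25 mm/px around centre, axes approx pocket (down=y, left=x)
yw=np.radians(27); Y=np.array([np.cos(yw),np.sin(yw),0]); Y-=n*(Y@n); Y/=np.linalg.norm(Y); X=np.cross(Y,n)
ctr=S.mean(0); j,i=np.mgrid[0:560,0:360]
W=ctr+((180-i)*.00025)[...,None]*X+((j-280)*.00025)[...,None]*Y
q=pix(c,W).astype(np.float32)
r=cv2.remap(c['image'][:,:,::-1],q[...,0],q[...,1],cv2.INTER_LINEAR)
r=np.clip(r.astype(float)*2.5,0,255).astype(np.uint8)
for k in range(0,560,40): cv2.line(r,(0,k),(6,k),(0,0,255),1)
for k in range(20,360,40): cv2.line(r,(k,0),(k,6),(0,0,255),1)
cv2.imwrite('pics/r1.png',r)
E
```

```text
plane [ 0.51371183 -0.10014797  0.1186253 ] [-0.0224534  -0.00701863  0.99972325] 8161 0.0006629509676912141
rim h 0.014013484567283057 4606
floor h 0.002257218586339026
screws [[0.5236, -0.1151, 0.1328], [0.5045, -0.0778, 0.1326], [0.5923, -0.033, 0.1349], [0.6115, -0.0706, 0.135]] ctr [ 0.55794889 -0.07412003  0.13381894]
[np.float64(0.09858556391121163), np.float64(0.0419536942175841), np.float64(0.09864635152066413), np.float64(0.042222529334055736)]
yaw y 26.957021323776654
yaw x+90 27.032199983003544
table ((544.9745483398438, -80.7783203125), (231.23419189453125, 124.33763122558594), 27.19338607788086)
plane [ 0.51371183 -0.10014797  0.1186253 ] [-0.0224534  -0.00701863  0.99972325] 8161 0.0006629509676912141
rim h 0.014013484567283057 4606
floor h 0.002257218586339026
screws [[0.5236, -0.1151, 0.1328], [0.5045, -0.0778, 0.1326], [0.5923, -0.033, 0.1349], [0.6115, -0.0706, 0.135]] ctr [ 0.55794889 -0.07412003  0.13381894]
[np.float64(0.09858556391121163), np.float64(0.0419536942175841), np.float64(0.09864635152066413), np.float64(0.042222529334055736)]
yaw y 26.957021323776654
yaw x+90 27.032199983003544
table ((544.9745483398438, -80.7783203125), (231.23419189453125, 124.33763122558594), 27.19338607788086)
```

View pics/r1.png

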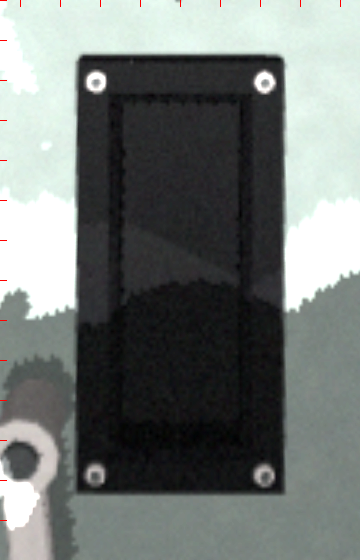

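Rectified rim: screws at (96,82), (265,82), (95,475), (264,475), so the pocket centre is at (180,278), yaw 27° along y. Next, the gauge.

```bash
python3 -c "
from h import *
print(units([.508,.280,.195],Rdown(127)))"
```

```text
([4.203, 1.35, 11.282], [0.002, -1.238, 0.003])
```

drive_tool --translation '[[4.2,1.35,11.28],[4.2,1.35,11.28],[4.2,1.35,11.28],[4.2,1.35,11.28],[4.2,1.35,11.28],[4.2,1.35,11.28],[4.2,1.35,11.28],[4.2,1.35,11.28],[4.2,1.35,11.28],[4.2,1.35,11.28],[4.2,1.35,11.28],[4.2,1.35,11.28]]' --twist '[[0,-1.24,0],[0,-1.24,0],[0,-1.24,0],[0,-1.24,0],[0,-1.24,0],[0,-1.24,0],[0,-1.24,0],[0,-1.24,0],[0,-1.24,0],[0,-1.24,0],[0,-1.24,0],[0,-1.24,0]]'

```text
clock: 3.4
tcp_pos: [0.5092, 0.2777, 0.1951]
ee_rot: [-1.512, -0.504, 0.503]
force: [-0.2, -0.5, -0.3]
gripper_width: 1.001
```

Run:
```python
from h import *
import pickle
c=cam('wrist');s=manip.get_state();pickle.dump((c,s),open('w2.pkl','wb'));save(c,'w2.png',s=1.25)
print(s['clock'],s['tcp_pos'],s['force'],s['qpos'])
C=cloud(c);ctr=np.array([.511,.283])
m=(np.linalg.norm(C[...,:2]-ctr,axis=-1)<.065)&(c['range_z']>0)
for lo,hi in((.008,.018),(.02,.06),(.06,.095),(.083,.095)):
    P=C[m&(C[...,2]>lo)&(C[...,2]<hi)]
    if len(P)>20: print(lo,hi,len(P),P.mean(0).round(4),cv2.minAreaRect(P[:,:2].astype(np.float32)*1000))
print('table z',np.median(C[(np.linalg.norm(C[...,:2]-ctr,axis=-1)<.1)&(abs(C[...,2])<.006)][:,2]))
```

```text
3.45 [0.5090959  0.27784687 0.19501452] [ 0.00946506 -0.04091749  0.01130567] [ 2.74249276e-01  3.78421896e-02 -3.76425743e-02  1.49484004e+00
 -4.01203376e-05 -3.68701967e-01]
0.008 0.018 309 [0.4836 0.2637 0.0149] ((483.8404846191406, 263.545654296875), (10.508186340332031, 27.112960815429688), 37.11511993408203)
0.02 0.06 116 [0.4841 0.2633 0.0548] ((483.76513671875, 263.8446350097656), (2.427000045776367, 25.342626571655273), 40.94253158569336)
0.06 0.095 2409 [0.5064 0.2819 0.0819] ((512.1929931640625, 286.5191345214844), (72.14149475097656, 25.96448516845703), 38.44081115722656)
0.083 0.095 1390 [0.5113 0.2859 0.0868] ((512.6556396484375, 286.56134033203125), (42.76166915893555, 25.562644958496094), 38.00701141357422)
table z 0.0001014574332849627
```

View pics/w2.png

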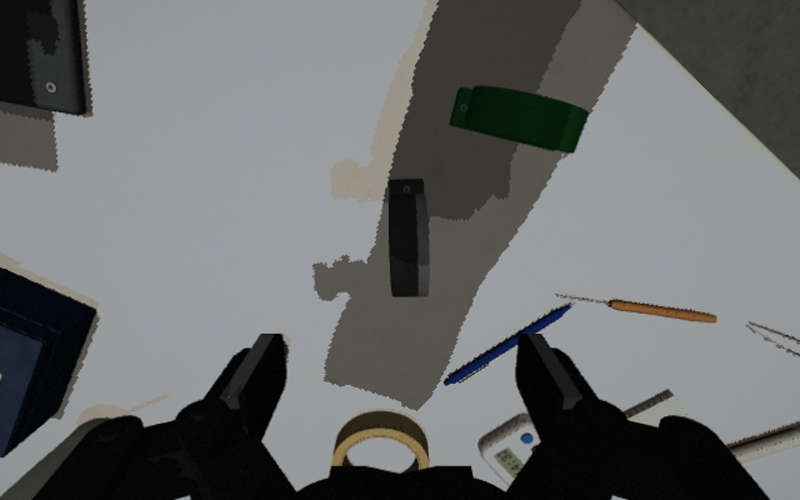

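Wrist view: gauge top at (408,240) with the bright dial rim on its right (+tool z), green look-alike clear at (520,115).

```bash
python3 -c "
from h import *
print(units([.5127,.2864,.120],Rdown(128.1)),units([.5127,.2864,.038],Rdown(128.1)))"
```

```text
([0.266, 2.501, 0.157], [0.002, -0.158, 0.003]) ([0.265, 5.234, 0.157], [0.002, -0.158, 0.003])
```

drive_tool --translation '[[0.265,1.5,0.155],[0.265,2.5,0.155],[0.265,2.5,0.155],[0.265,2.5,0.155],[0.265,2.5,0.155],[0.265,2.5,0.155],[0.265,2.5,0.155]]' --twist '[[0,-0.16,0],[0,-0.16,0],[0,-0.16,0],[0,-0.16,0],[0,-0.16,0],[0,-0.16,0],[0,-0.16,0]]' --grip 60

```text
clock: 4.15
tcp_pos: [0.513, 0.2876, 0.1212]
ee_rot: [-1.507, -0.524, 0.52]
force: [0.6, 0.1, -0.1]
gripper_width: 0.701
```

```bash
python3 -c "
from h import *
s=manip.get_state();print(s['tcp_pos'],s['qd'].round(3),s['gripper_width'])
print(units([.5127,.2864,.038],Rdown(128.1)))"
```

```text
[0.51302077 0.28758412 0.12123074] [ 0.003  0.004 -0.011 -0.002  0.002 -0.001] 0.7013700276046398
([-0.039, 2.774, -0.022], [0.005, 0.013, 0.015])
```

drive_tool --translation '[[-0.04,1.2,-0.02],[-0.04,2.2,-0.02],[-0.04,2.77,-0.02],[-0.04,2.77,-0.02],[-0.04,2.77,-0.02],[-0.04,2.77,-0.02]]' --twist '[[0,0,0],[0,0,0],[0,0,0],[0,0,0],[0,0,0],[0,0,0]]'

```text
clock: 4.75
tcp_pos: [0.5128, 0.2866, 0.0386]
ee_rot: [-1.507, -0.524, 0.52]
force: [-0.1, -0.6, 0.1]
gripper_width: 0.706
```

drive_tool --translation '[[0,0,0],[0,0,0],[0,0,0],[0,0,0],[0,0,0],[0,0,0],[0,0,0],[0,0,0]]' --twist '[[0,0,0],[0,0,0],[0,0,0],[0,0,0],[0,0,0],[0,0,0],[0,0,0],[0,0,0]]' --grip 10

```text
clock: 5.55
tcp_pos: [0.5123, 0.2865, 0.0376]
ee_rot: [-1.507, -0.523, 0.521]
force: [-0.3, 0.8, 5.6]
gripper_width: 0.302
```

```bash
cat > g.py <<'E'
from h import *
c=cam('wrist');s=manip.get_state();T=R.from_rotvec(s['ee_rot']).as_matrix()
C=(cloud(c)-s['tcp_pos'])@T   # tool frame
print(s['clock'],s['tcp_pos'],s['force'],s['gripper_width']*85.4)
m=(c['range_z']>0)&(abs(C[...,2])<.0135)&(C[...,0]>-.06)&(C[...,0]<.04)
k=m&(C[...,1]>-.06)&(C[...,1]<.035)
for lo,hi in((-.06,-.03),(-.03,0),(0,.018),(.018,.026),(.026,.04)):
    q=C[m&(C[...,1]>lo)&(C[...,1]<hi)]
    if len(q)>10: print(lo,hi,len(q),'x',np.percentile(q[:,0],[1,50,99]).round(4),'y',np.percentile(q[:,1],[1,50,99]).round(4),'z',np.percentile(q[:,2],[1,50,99]).round(4))
# case rim circle fit in tool x-y (near-side edge)
P=C[m&(C[...,1]>-.05)&(C[...,1]<.012)&(C[...,0]<-.01)]
E
python3 g.py
```

```text
5.6 [0.51224306 0.28648542 0.03758235] [-0.69862121  0.41560626  6.3167833 ] 25.30399904532968
-0.06 -0.03 10414 x [-0.0327 -0.0137  0.0191] y [-0.0519 -0.0478 -0.0308] z [-0.0129 -0.0001  0.0124]
-0.03 0 1839 x [-0.0371 -0.0355 -0.0324] y [-0.0299 -0.0225 -0.0053] z [-0.0129 -0.0004  0.0123]
0.018 0.026 1396 x [-0.0414 -0.0347 -0.0269] y [0.0204 0.0225 0.0251] z [-0.0132  0.0001  0.0133]
0.026 0.04 1851 x [-0.0596 -0.0495 -0.0409] y [0.0271 0.0373 0.0389] z [-0.0133  0.0001  0.0133]
```

```bash
cat >> h.py <<'E'
n=np.array([-.02245,-.00702,.99972]); n/=np.linalg.norm(n)
w=np.radians(27.0); Y=np.array([np.cos(w),np.sin(w),0]); Y-=n*(n@Y); Y/=np.linalg.norm(Y); X=np.cross(Y,n)
F=np.array([.5577,-.0743,.1338])-n*.012
RP=np.stack([Y,-n,-X],1)
assert abs(np.linalg.det(RP)-1)<1e-6
E
python3 -c "
from h import *
s=manip.get_state();fr=(s['tcp_pos'],R.from_rotvec(s['ee_rot']).as_matrix())
a=F+n*.12
print(units([*s['tcp_pos'][:2],a[2]],fr[1]),units(a,RP),units(F+n*.06,RP), F)"
```

```text
([0.01, -6.806, -0.003], [0.0, 0.0, 0.0]) ([-6.319, -6.811, -10.358], [-0.042, 1.402, -0.152]) ([-6.278, -4.812, -10.374], [-0.042, 1.402, -0.152]) [ 0.5579694  -0.07421576  0.12180332]
```

drive_tool --translation '[[0,-0.5,0],[0,-1.5,0],[0,-2.7,0],[0,-4.0,0],[0,-5.3,0],[0,-6.3,0],[-0.3,-6.8,-0.5],[-0.9,-6.81,-1.5],[-1.6,-6.81,-2.6],[-2.3,-6.81,-3.8],[-3.0,-6.81,-5.0],[-3.8,-6.81,-6.2],[-4.5,-6.81,-7.4],[-5.2,-6.81,-8.5],[-5.8,-6.81,-9.5],[-6.15,-6.81,-10.1],[-6.32,-6.81,-10.36],[-6.32,-6.81,-10.36],[-6.32,-6.81,-10.36]]' --twist '[[0,0,0],[0,0,0],[0,0,0],[0,0,0],[0,0,0],[0,0,0],[0,0.1,-0.02],[0,0.2,-0.04],[0,0.4,-0.06],[-0.02,0.6,-0.08],[-0.02,0.8,-0.1],[-0.03,1.0,-0.12],[-0.04,1.2,-0.14],[-0.04,1.3,-0.15],[-0.04,1.4,-0.15],[-0.04,1.4,-0.15],[-0.04,1.4,-0.15],[-0.04,1.4,-0.15],[-0.04,1.4,-0.15]]'

```text
clock: 7.5
tcp_pos: [0.5547, -0.0744, 0.2411]
ee_rot: [-1.537, -0.387, 0.353]
force: [-0.4, 0.4, -2.2]
gripper_width: 0.294
```

```bash
python3 g.py; python3 -c "
from h import *
for h in(.06,.05,.038): print(units(F+n*h,RP))"
```

```text
7.55 [ 0.55478662 -0.07415017  0.24111507] [ 0.65036485 -0.04150344 -2.51887304] 25.605246531732032
-0.06 -0.03 10414 x [-0.0328 -0.0139  0.0188] y [-0.0518 -0.0477 -0.0306] z [-0.0129 -0.0001  0.0124]
-0.03 0 1836 x [-0.0372 -0.0357 -0.0324] y [-0.0299 -0.0226 -0.0051] z [-0.0128 -0.0005  0.0122]
0.018 0.026 1399 x [-0.0415 -0.0348 -0.027 ] y [0.0204 0.0226 0.0252] z [-0.0133  0.      0.0133]
0.026 0.04 196 x [-0.0417 -0.0413 -0.0409] y [0.0262 0.0307 0.0356] z [-0.0131  0.      0.013 ]
([0.004, 1.978, -0.036], [-0.006, 0.009, -0.012])
([0.005, 2.312, -0.036], [-0.006, 0.009, -0.012])
([0.006, 2.712, -0.037], [-0.006, 0.009, -0.012])
```

drive_tool --translation '[[0,0.6,-0.035],[-0.01,1.3,-0.035],[-0.01,1.9,-0.035],[-0.01,1.98,-0.035],[-0.01,1.98,-0.035],[-0.01,1.98,-0.035]]' --twist '[[0,0,0],[0,0,0],[0,0,0],[0,0,0],[0,0,0],[0,0,0]]'

```text
clock: 8.15
tcp_pos: [0.5568, -0.0756, 0.1828]
ee_rot: [-1.538, -0.388, 0.352]
force: [0.2, -0.1, -1.8]
gripper_width: 0.297
```

Run:
```python
from h import *
import pickle
c=cam('wrist');s=manip.get_state();save(c,'w3.png',(200,100,440,300),3)
print(s['tcp_pos'],s['force'])
for h in(.06,.05,.038): print(units(F+n*h,RP))
# remeasure the rim's visible part: near end screws predicted pixels
for sx in(1,-1):
  for sy in(1,-1): print(pix(c,F+n*.012+sx*.0211*X+sy*.0493*Y).round(1), ((pix(c,F+n*.012+sx*.0211*X+sy*.0493*Y)-[200,100])*3).round(0))
```

```text
[ 0.55694522 -0.07580807  0.18293673] [ 0.28341377 -0.34755327 -2.00337026]
([0.007, 0.038, 0.04], [0.006, 0.006, -0.004])
([0.007, 0.372, 0.04], [0.006, 0.006, -0.004])
([0.008, 0.772, 0.04], [0.006, 0.006, -0.004])
[291.4 294.7] [274. 584.]
[286.9 152.4] [261. 157.]
[352.5 294.8] [457. 584.]
[357.9 152.5] [474. 157.]
```

View pics/w3.png

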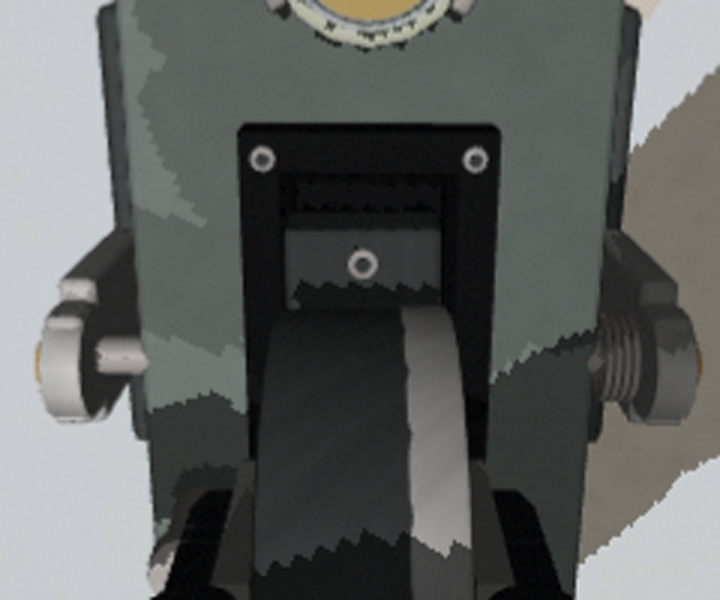

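Screws seen at (262,158)/(475,159) match the prediction to within half a pixel; the foot needs +1.1 mm along tool z, agreeing with the computed 0.04.

drive_tool --translation '[[0.007,0,0.04],[0.007,0.1,0.04],[0.007,0.2,0.04],[0.007,0.3,0.04],[0.007,0.4,0.04],[0.007,0.45,0.04],[0.007,0.5,0.04],[0.007,0.5,0.04]]' --twist '[[0,0,0],[0,0,0],[0,0,0],[0,0,0],[0,0,0],[0,0,0],[0,0,0],[0,0,0]]'

```text
clock: 9.0
tcp_pos: [0.5562, -0.0747, 0.1663]
ee_rot: [-1.537, -0.387, 0.353]
force: [0.2, 0.3, -2.3]
gripper_width: 0.298
```

```bash
python3 - <<'E'
from h import *
s=manip.get_state();print(s['tcp_pos'],s['force'],s['wrist_torque'])
print(units(F+n*.0376,RP), (s['tcp_pos']-F)@n)
E
python3 g.py
```

```text
[ 0.55622747 -0.07465138  0.16626671] [ 0.15143564  0.28063951 -2.26679924] [0.00765369 0.03016856 0.01198619]
([0.024, 0.23, -0.008], [-0.005, 0.001, -0.014]) 0.04449324775176319
9.05 [ 0.55627428 -0.07468343  0.16643483] [-0.68563735 -0.32574401 -2.68732991] 25.28564412137057
-0.06 -0.03 10382 x [-0.0325 -0.0137  0.0191] y [-0.0517 -0.0476 -0.0306] z [-0.0127  0.0001  0.0126]
-0.03 0 1872 x [-0.0371 -0.0354 -0.0322] y [-0.0299 -0.0224 -0.0052] z [-0.0126 -0.0002  0.0125]
0.018 0.026 1386 x [-0.0413 -0.0347 -0.0269] y [0.0207 0.0227 0.0256] z [-0.0131 -0.0003  0.0131]
0.026 0.04 1192 x [-0.0537 -0.0481 -0.0409] y [0.0267 0.0329 0.0387] z [-0.0133  0.0002  0.0133]
```

drive_tool --translation '[[0.01,0.07,0],[0.015,0.14,0],[0.015,0.2,0],[0.015,0.23,0],[0.015,0.23,0]]' --twist '[[0,0,0],[0,0,0],[0,0,0],[0,0,0],[0,0,0]]'

```text
clock: 9.55
tcp_pos: [0.5569, -0.0744, 0.1599]
ee_rot: [-1.537, -0.387, 0.352]
force: [-0.4, 0.5, -0.7]
gripper_width: 0.299
```

Run:
```python
from h import *
s=manip.get_state();print(s['tcp_pos'],s['force'],s['wrist_torque'])
print(units(F+n*.0376,RP), (s['tcp_pos']-F)@n)
```

```text
[ 0.55688277 -0.07443763  0.15985294] [-0.44636739  0.51677364 -0.66108562] [0.03736321 0.25407233 0.03883147]
([0.006, 0.015, -0.005], [-0.002, 0.002, -0.012]) 0.03806503991836374
```

drive_tool --translation '[[0,0,0],[0,0,0],[0,0,0],[0,0,0],[0,-0.5,0],[0,-1.5,0],[0,-2.5,0],[0,-3.5,0],[0,-4.0,0],[0,-4.0,0],[0,-4.0,0]]' --twist '[[0,0,0],[0,0,0],[0,0,0],[0,0,0],[0,0,0],[0,0,0],[0,0,0],[0,0,0],[0,0,0],[0,0,0],[0,0,0]]' --grip 50

```text
clock: 10.65
tcp_pos: [0.5545, -0.0753, 0.2798]
ee_rot: [-1.538, -0.387, 0.352]
force: [-0.0, -0.3, -1.3]
gripper_width: 0.585
```

```bash
cat > k.py <<'E'
from h import *
import sys
c=cam('wrist');s=manip.get_state();C=cloud(c);L=C-F
L=np.stack([L@X,L@Y,L@n],-1)*1000; ok=c['range_z']>0
print(s['clock'],s['tcp_pos'],s['force'])
m=ok&(abs(L[...,0])<22)&(abs(L[...,1])<50)
for lo,hi in((13,22),(75,95)):
    q=L[m&(L[...,2]>lo)&(L[...,2]<hi)]
    if len(q)>10: print('gauge',lo,hi,len(q),np.percentile(q,[1,50,99],axis=0).round(1).tolist())
im=c['image'].astype(int)
r=ok&(im[...,0]>70)&(im[...,1]<45)&(im[...,2]<45)&(abs(L[...,2]-40)<25)&(np.hypot(L[...,0],L[...,1])<160)
q=L[r]; print('knob',len(q),q.mean(0) if len(q) else 0,np.percentile(q,[2,98],axis=0).round(1).tolist() if len(q) else 0)
E
python3 k.py
python3 - <<'E'
from h import *
c=cam('side');C=cloud(c);L=C-F;L=np.stack([L@X,L@Y,L@n],-1)*1000
# obstacles around the lever sweep: box height near knob
m=(c['range_z']>0)&(L[...,1]>60)&(L[...,1]<230)&(abs(L[...,0]-30)<90)&(L[...,2]>-110)&(L[...,2]<60)
b=m&(L[...,2]>-100); 
for y0 in range(60,230,20):
    q=L[b&(L[...,1]>=y0)&(L[...,1]<y0+20)]; print(y0,len(q),np.percentile(q,[1,99],axis=0).round(0).tolist() if len(q)>5 else '')
E
```

```text
10.7 [ 0.55418504 -0.07516372  0.27889603] [ 0.17173355 -0.45282958 -1.33343815]
gauge 13 22 533 [[-21.8, -49.5, 13.0], [-0.4, -35.2, 14.5], [21.7, 49.3, 17.0]]
gauge 75 95 2676 [[-12.3, -28.6, 75.3], [0.4, -6.0, 86.1], [13.0, 28.2, 89.7]]
knob 91 [ 31.5010096  112.84178661  52.31218855] [[27.0, 108.8, 51.0], [36.4, 118.0, 53.8]]
60 192 [[-27.0, 61.0, -9.0], [53.0, 80.0, 23.0]]
80 256 [[-45.0, 80.0, -7.0], [53.0, 100.0, 24.0]]
100 123 [[-16.0, 100.0, -4.0], [51.0, 119.0, 53.0]]
120 1 
140 0 
160 0 
180 284 [[52.0, 182.0, -100.0], [108.0, 200.0, -68.0]]
200 443 [[-6.0, 200.0, -99.0], [115.0, 220.0, -67.0]]
220 224 [[-29.0, 220.0, -99.0], [119.0, 230.0, -67.0]]
```

```bash
cat >> h.py <<'E'
zt=-(X+Y)/2**.5; RL=np.stack([np.cross(-n,zt),-n,zt],1)
def pk(x,y,h): return F+X*x/1000+Y*y/1000+n*h/1000
def knob(t,D): return (38-76*np.cos(t)+D*.7071, 39+76*np.sin(t)+D*.7071)
E
python3 -c "
from h import *
print(units(pk(54,137,130),RL))
s=manip.get_state();print(units(pk(54,137,32),RL))"
```

```text
([4.579, 0.873, -1.817], [-0.02, -5.623, -0.015])
([4.589, 4.14, -1.823], [-0.02, -5.623, -0.015])
```

drive_tool --translation '[[1,0,-0.4],[2,0,-0.8],[3,0.2,-1.2],[4,0.5,-1.6],[4.58,0.87,-1.82],[4.58,1.5,-1.82],[4.58,2.6,-1.82],[4.58,3.5,-1.82],[4.58,4.14,-1.82],[4.58,4.14,-1.82],[4.58,4.14,-1.82]]' --twist '[[0,-1.0,0],[0,-2.0,0],[0,-3.0,0],[0,-4.0,0],[0,-5.0,0],[0,-5.62,0],[0,-5.62,0],[0,-5.62,0],[0,-5.62,0],[0,-5.62,0],[0,-5.62,0]]' --grip 0

```text
clock: 11.85
tcp_pos: [0.7036, -0.0605, 0.1581]
ee_rot: [-1.347, -0.992, 0.959]
force: [0.5, -1.4, 0.5]
gripper_width: -0.004
```

Run:
```python
from h import *
s=manip.get_state();print(s['tcp_pos'],s['force'],s['gripper_width'])
for t in np.linspace(1.485,0,12): print(round(t,2),units(pk(*knob(t,22),32),RL))
for e in(2,4,6): x,y=knob(0,22);print(e,units(pk(x,y-e,32),RL))
c=cam('wrist');save(c,'w4.png',s=1.0)
```

```text
[ 0.70357071 -0.06049588  0.1581187 ] [ 0.51494416 -1.37813813  0.52999239] -0.0041241992284514
1.48 ([0.011, 0.032, 0.317], [-0.022, -0.003, -0.007])
1.35 ([0.213, 0.033, 0.593], [-0.022, -0.003, -0.007])
1.22 ([0.376, 0.034, 0.893], [-0.022, -0.003, -0.007])
1.08 ([0.497, 0.035, 1.213], [-0.022, -0.003, -0.007])
0.94 ([0.574, 0.036, 1.546], [-0.022, -0.003, -0.007])
0.81 ([0.605, 0.037, 1.886], [-0.022, -0.003, -0.007])
0.68 ([0.59, 0.038, 2.228], [-0.022, -0.003, -0.007])
0.54 ([0.53, 0.039, 2.564], [-0.022, -0.003, -0.007])
0.4 ([0.424, 0.04, 2.889], [-0.022, -0.003, -0.007])
0.27 ([0.276, 0.041, 3.197], [-0.022, -0.003, -0.007])
0.14 ([0.088, 0.042, 3.482], [-0.022, -0.003, -0.007])
0.0 ([-0.137, 0.043, 3.74], [-0.022, -0.003, -0.007])
2 ([-0.184, 0.043, 3.787], [-0.022, -0.003, -0.007])
4 ([-0.231, 0.044, 3.834], [-0.022, -0.003, -0.007])
6 ([-0.278, 0.044, 3.881], [-0.022, -0.003, -0.007])
```

View pics/w4.png

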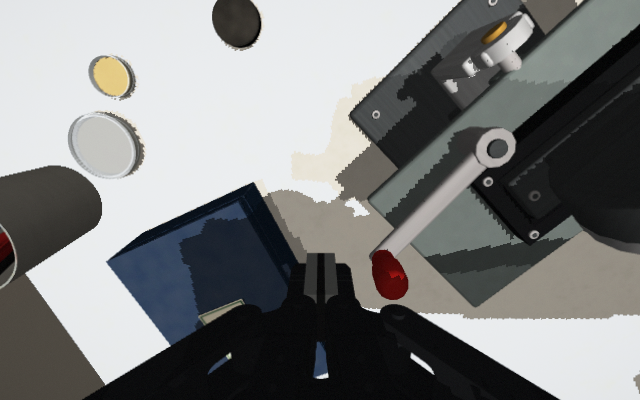

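Fingers (shut) at (320,290) stand left of the knob (390,275), ready to push it right (+tool z).

drive_tool --translation '[[0.01,0.03,0.15],[0.01,0.03,0.32],[0.11,0.03,0.455],[0.21,0.03,0.59],[0.295,0.03,0.74],[0.375,0.03,0.89],[0.44,0.03,1.05],[0.495,0.03,1.21],[0.54,0.035,1.38],[0.575,0.035,1.55],[0.59,0.035,1.72],[0.605,0.035,1.89],[0.6,0.035,2.06],[0.59,0.035,2.23],[0.56,0.035,2.4],[0.53,0.04,2.56],[0.48,0.04,2.73],[0.425,0.04,2.89],[0.35,0.04,3.04],[0.275,0.04,3.2]]' --twist '[[0,0,0],[0,0,0],[0,0,0],[0,0,0],[0,0,0],[0,0,0],[0,0,0],[0,0,0],[0,0,0],[0,0,0],[0,0,0],[0,0,0],[0,0,0],[0,0,0],[0,0,0],[0,0,0],[0,0,0],[0,0,0],[0,0,0],[0,0,0]]'

```text
clock: 13.9
tcp_pos: [0.615, -0.0232, 0.1558]
ee_rot: [-1.349, -0.992, 0.958]
force: [1.3, -0.2, 0.4]
gripper_width: -0.002
```

```bash
python3 k.py
python3 - <<'E'
from h import *
for D in(22,18,14):
  for t in(.27,.14,0): print(D,t,units(pk(*knob(t,D),32),RL))
E
```

```text
13.95 [ 0.61446391 -0.02322843  0.15580885] [ 0.99376828 -0.2364104   0.92345826]
gauge 13 22 1686 [[-20.8, -49.1, 13.0], [13.0, 1.6, 14.9], [21.7, 49.2, 21.9]]
gauge 75 95 19456 [[-12.1, -27.5, 75.4], [2.4, -0.2, 86.3], [13.5, 28.6, 89.8]]
knob 701 [-32.56557889  59.32946104  51.06407691] [[-38.6, 54.0, 47.3], [-27.4, 65.5, 53.5]]
22 0.27 ([0.015, 0.012, -0.013], [-0.014, -0.004, -0.008])
22 0.14 ([-0.166, 0.013, 0.263], [-0.014, -0.004, -0.008])
22 0 ([-0.399, 0.014, 0.53], [-0.014, -0.004, -0.008])
18 0.27 ([0.014, 0.013, 0.121], [-0.014, -0.004, -0.008])
18 0.14 ([-0.166, 0.013, 0.396], [-0.014, -0.004, -0.008])
18 0 ([-0.399, 0.014, 0.663], [-0.014, -0.004, -0.008])
14 0.27 ([0.014, 0.013, 0.254], [-0.014, -0.004, -0.008])
14 0.14 ([-0.166, 0.014, 0.529], [-0.014, -0.004, -0.008])
14 0 ([-0.399, 0.014, 0.797], [-0.014, -0.004, -0.008])
```

drive_tool --translation '[[-0.07,0.01,0.13],[-0.166,0.01,0.263],[-0.28,0.01,0.4],[-0.4,0.01,0.53],[-0.425,0.01,0.555],[-0.45,0.01,0.58],[-0.45,0.01,0.58]]' --twist '[[0,0,0],[0,0,0],[0,0,0],[0,0,0],[0,0,0],[0,0,0],[0,0,0]]'

```text
clock: 14.65
tcp_pos: [0.5947, -0.0306, 0.155]
ee_rot: [-1.349, -0.992, 0.958]
force: [-0.0, -0.6, 0.5]
gripper_width: -0.001
```

```bash
python3 k.py
python3 - <<'E'
from h import *
s=manip.get_state();L=s['tcp_pos']-F;print(L@X,L@Y,L@n, s['force']@X,s['force']@Y)
E
```

```text
14.7 [ 0.59469998 -0.03059984  0.15497202] [ 0.27405375 -1.31632869  0.44914677]
gauge 13 22 1276 [[5.4, -49.7, 13.0], [13.1, -8.7, 14.7], [21.8, 49.2, 21.9]]
gauge 75 95 18415 [[-20.7, -27.9, 75.4], [0.9, -0.3, 86.1], [13.4, 49.1, 90.4]]
knob 685 [-35.92290842  38.39315467  51.23275686] [[-42.1, 33.3, 47.2], [-30.8, 44.5, 53.4]]
-0.022055933983526035 0.05328548431194457 0.03202873815405313 1.2990340601576609 -0.3430247562831942
```

drive_tool --translation '[[-0.03,0,0.03],[-0.06,0,0.06],[-0.06,0,0.06],[-0.1,0,0.1],[-0.1,0,0.1]]' --twist '[[0,0,0],[0,0,0],[0,0,0],[0,0,0],[0,0,0]]'

```text
clock: 15.2
tcp_pos: [0.5917, -0.0325, 0.1556]
ee_rot: [-1.35, -0.994, 0.957]
force: [5.2, 0.2, 1.4]
gripper_width: 0.003
```

```bash
python3 k.py
python3 - <<'E'
from h import *
s=manip.get_state();L=s['tcp_pos']-F;print(L@X,L@Y,L@n, s['force']@X,s['force']@Y)
E
```

```text
15.25 [ 0.59169158 -0.03253425  0.15552062] [4.92099815 1.22196459 1.0505018 ]
gauge 13 22 1289 [[7.0, -46.9, 13.0], [13.1, 4.4, 14.4], [21.8, 49.5, 21.8]]
gauge 75 95 18534 [[-20.8, -28.9, 75.4], [0.3, -0.6, 86.0], [13.3, 48.7, 91.3]]
knob 652 [-36.02941947  35.5081504   52.04074829] [[-42.2, 30.6, 48.2], [-30.8, 41.1, 54.2]]
-0.02169599275788957 0.049740416137912226 0.03265830101833589 1.1494362856441933 4.962329966450743
```

Knob measured at y≈36–38 of the pocket frame with 5 N stop force: lever shut. Now I work out a press pose that also lets the wrist camera see the dial.

```bash
cat > o.py <<'E'
from h import *
# stand frame columns X,Y,n about axle; final tilt 0.35
Rc=np.array([[0,.9466,.3223],[0,-.3223,.9466],[1,0,0]]); oc=np.array([-.0825,-.1426,0])
def tilt(p,t): # (x,y,h-from-floor mm) in table -> stand coordinates m, right side down
    x,y,h=p; h=h+2; return np.array([x,y*np.cos(t)-h*np.sin(t),y*np.sin(t)+h*np.cos(t)-2])/1000
f=323.5; best=[]
t=.37
for bxx in(-15,0):
 tip=tilt((bxx,-150,28),t)+[0,0,.008]
 nd=np.array([-1,0,0.])
 for yaw in range(-90,91,10):
  for a in range(0,51,10):
   for b in range(-40,41,10):
    T0=np.stack([[1,0,0],[0,0,-1],[0,1,0]],1).astype(float) # tool x=X,y=-n,z=Y
    T=R.from_euler('z',yaw,degrees=True).as_matrix()@T0@R.from_euler('zx',[-a,b],degrees=True).as_matrix()
    if (T[:,1]@[0,0,-1])<np.cos(np.radians(50)): continue
    cp=tip+T@oc; RC=T@Rc
    ok=True
    for pt in((-14,0,51),(-14,-20,30),(-14,0,18),(-14,15,40)):
        q=(tilt(pt,t)-cp)@RC
        if q[2]<.05: ok=False;break
        u,v=f*q[0]/q[2],f*q[1]/q[2]
        if abs(u)>290 or v<-185 or v>170 or (v>30 and abs(u)<110): ok=False;break
    if not ok: continue
    d=cp-tilt((-14,-5,30),t); L=np.linalg.norm(d); best.append((d@nd/L,L,bxx,yaw,a,b,u,v,np.degrees(np.arccos(-T[2,1]))))
best.sort(reverse=True,key=lambda r:r[0]-max(0,r[8]-25)*.006)
for r in best[:14]: print(np.round(r,2))
E
python3 o.py; python3 -c "
from h import *
s=manip.get_state();print(s['qpos'])"
```

```text
[ 6.4000e-01  2.1000e-01 -1.5000e+01 -3.0000e+01  1.0000e+01  4.0000e+01
  2.8841e+02 -1.0232e+02  4.1030e+01]
[ 6.8000e-01  2.2000e-01 -1.5000e+01 -1.0000e+01  3.0000e+01  4.0000e+01
  2.8591e+02 -3.6130e+01  4.8440e+01]
[ 6.4000e-01  2.3000e-01 -1.5000e+01  1.0000e+01  4.0000e+01  2.0000e+01
  2.8685e+02  9.6270e+01  4.3960e+01]
[ 6.0000e-01  2.1000e-01 -1.5000e+01 -4.0000e+01  0.0000e+00  4.0000e+01
  2.6785e+02 -1.3836e+02  4.0000e+01]
[ 6.0000e-01  2.3000e-01 -1.5000e+01 -1.0000e+01  2.0000e+01  4.0000e+01
  2.7216e+02 -2.9340e+01  4.3960e+01]
[ 5.8000e-01  2.2000e-01 -1.5000e+01 -2.0000e+01  1.0000e+01  4.0000e+01
  2.7486e+02 -5.9790e+01  4.1030e+01]
[ 6.2000e-01  2.4000e-01 -1.5000e+01  1.0000e+01  4.0000e+01  3.0000e+01
  2.6407e+02  4.9500e+01  4.8440e+01]
[ 6.1000e-01  2.4000e-01 -1.5000e+01  0.0000e+00  3.0000e+01  4.0000e+01
  2.5846e+02 -5.4700e+00  4.8440e+01]
[ 5.5000e-01  2.0000e-01  0.0000e+00 -4.0000e+01  0.0000e+00  4.0000e+01
  2.6904e+02 -1.6715e+02  4.0000e+01]
[ 5.6000e-01  2.4000e-01 -1.5000e+01  1.0000e+01  3.0000e+01  3.0000e+01
  2.6419e+02  5.9100e+01  4.1410e+01]
[ 5.4000e-01  2.2000e-01 -1.5000e+01 -3.0000e+01  0.0000e+00  4.0000e+01
  2.6437e+02 -9.2950e+01  4.0000e+01]
[5.5000e-01 2.3000e-01 0.0000e+00 2.0000e+01 4.0000e+01 1.0000e+01
 2.8453e+02 1.5370e+02 4.1030e+01]
[  0.56   0.25 -15.    20.    40.    20.   247.35 110.82  43.96]
[ 5.1000e-01  2.5000e-01 -1.5000e+01  2.0000e+01  3.0000e+01  2.0000e+01
  2.5620e+02  1.2512e+02  3.5530e+01]
[-0.28200551  0.05148067 -0.09537871  1.40400031  0.0125565  -1.53817095]
```

```bash
sed -i 's/^    cp=tip+T@oc/    inw=T[:2,1]@[.716,.70]\n    if inw>.36: continue\n    cp=tip+T@oc/; s/np.degrees(np.arccos(-T\[2,1\]))))/np.degrees(np.arccos(-T[2,1])),inw))/; s/best.sort.*/best.sort(reverse=True)/' o.py; python3 -c "
import numpy as np;np.set_printoptions(linewidth=150,suppress=True)
exec(open('o.py').read())"
python3 - <<'E'
from h import *
a=np.radians(30)
T=np.stack([X,-n,Y],1)@R.from_euler('z',-30,degrees=True).as_matrix()
print('toolx',T[:,0]@X,T[:,0]@n,'tooly',T[:,1]@X,T[:,1]@n)
up=manip.get_state()['tcp_pos']
print('back/up', units(pk(-22+20,50+20,150),RL), units(pk(-50,0,135),T))
E
```

```text
[  0.36   0.24 -15.    20.    10.    20.   280.12 152.01  22.27   0.3 ]
[  0.36   0.24 -15.     0.     0.    30.   287.36  47.39  30.     0.35]
[  0.29   0.24 -15.    10.     0.    30.   272.73  88.44  30.     0.28]
[  0.24   0.26 -15.    30.    10.    30.   223.87 146.33  31.47   0.29]
[  0.23   0.24   0.    10.     0.    30.   281.89  64.92  30.     0.28]
[  0.22   0.25 -15.    20.     0.    30.   255.89 127.93  30.     0.21]
[  0.2    0.27 -15.    30.    10.    40.   197.11 115.62  41.03   0.33]
[  0.18   0.25   0.    30.    10.    30.   237.44 127.53  31.47   0.29]
[  0.18   0.26 -15.    20.     0.    40.   219.21 100.75  40.     0.27]
[  0.16   0.25   0.    20.     0.    30.   266.25 105.35  30.     0.21]
[  0.14   0.27   0.    30.    10.    40.   207.09  97.08  41.03   0.33]
[  0.12   0.26   0.    20.     0.    40.   226.52  79.9   40.     0.27]
[  0.11   0.27 -15.    40.    10.    40.   179.38 147.48  41.03   0.22]
[  0.11   0.28 -15.    50.    20.    40.   150.4  150.7   43.96   0.28]
toolx 0.8660254037844386 0.49999999999999994 tooly 0.4999999999999999 -0.8660254037844387
back/up ([0.012, -3.911, -0.943], [0.002, -0.003, -0.003]) ([-0.507, -3.412, 1.838], [-4.389, 16.399, -1.82])
```

drive_tool --translation '[[0,0,-0.4],[0,0,-0.94],[0,-1.0,-0.94],[0,-2.3,-0.94],[0,-3.4,-0.94],[0,-3.9,-0.94],[0,-3.9,-0.94]]' --twist '[[0,0,0],[0,0,0],[0,0,0],[0,0,0],[0,0,0],[0,0,0],[0,0,0]]'

```text
clock: 15.95
tcp_pos: [0.6159, -0.0424, 0.275]
ee_rot: [-1.352, -0.994, 0.957]
force: [0.3, -0.6, -0.6]
gripper_width: -0.002
```

```bash
python3 - <<'E'
from h import *
T=np.stack([X,-n,Y],1)@R.from_euler('z',-30,degrees=True).as_matrix()
print(manip.get_state()['tcp_pos'],units(pk(-50,0,140),T))
E
python3 k.py
```

```text
[ 0.61593776 -0.04238295  0.27496486] ([-0.498, 0.382, 2.786], [-4.377, 16.401, -1.811])
16.0 [ 0.61547962 -0.04218362  0.27280033] [-0.94957274  0.73780812 -1.31401852]
gauge 13 22 560 [[-21.7, -49.3, 13.0], [12.8, 0.3, 14.6], [21.8, 49.9, 21.8]]
gauge 75 95 3753 [[-12.2, -28.1, 75.3], [1.6, -0.2, 85.9], [13.3, 28.7, 89.9]]
knob 239 [-36.27977403  36.8224226   50.97070654] [[-42.3, 31.7, 46.2], [-30.9, 44.2, 53.6]]
```

drive_tool --translation '[[0,0,0.2],[0,0,0.4],[0,0,0.6],[-0.1,0,0.8],[-0.1,0,1.0],[-0.15,0,1.2],[-0.2,0,1.4],[-0.25,0.05,1.6],[-0.3,0.1,1.8],[-0.35,0.15,2.0],[-0.4,0.2,2.2],[-0.45,0.25,2.4],[-0.5,0.3,2.6],[-0.5,0.38,2.79],[-0.5,0.38,2.79],[-0.5,0.38,2.79],[-0.5,0.38,2.79],[-0.5,0.38,2.79],[-0.5,0.38,2.79],[-0.5,0.38,2.79]]' --twist '[[-0.26,1,-0.11],[-0.53,2,-0.22],[-0.8,3,-0.33],[-1.07,4,-0.44],[-1.33,5,-0.55],[-1.6,6,-0.66],[-1.87,7,-0.77],[-2.13,8,-0.88],[-2.4,9,-0.99],[-2.67,10,-1.1],[-2.93,11,-1.21],[-3.2,12,-1.33],[-3.47,13,-1.44],[-3.74,14,-1.55],[-4.0,15,-1.66],[-4.27,16,-1.77],[-4.38,16.4,-1.81],[-4.38,16.4,-1.81],[-4.38,16.4,-1.81],[-4.38,16.4,-1.81]]'

```text
clock: 18.0
tcp_pos: [0.531, -0.0304, 0.2586]
ee_rot: [-1.63, 0.481, -1.257]
force: [-0.6, -0.1, 0.3]
gripper_width: -0.003
```

Run:
```python
from h import *
import pickle
c=cam('wrist');s=manip.get_state();pickle.dump((c,s),open('w5.pkl','wb'))
print(s['clock'],s['tcp_pos'],s['qpos'])
G=np.array([F+n*.051-X*.0135])
print(pix(c,G))
# rectify dial plane, 0.15 mm/px, left = +Y
j,i=np.mgrid[0:480,0:560]
W=F+n*.051-X*.0132+((280-i)*.00016)[...,None]*Y+((240-j)*.00016)[...,None]*n
q=pix(c,W).astype(np.float32)
r=cv2.remap(c['image'][:,:,::-1],q[...,0],q[...,1],cv2.INTER_CUBIC)
cv2.imwrite('pics/d1.png',r)
```

```text
18.05 [ 0.53108189 -0.03045134  0.25889088] [-0.05968984 -0.43098085 -0.42065103  1.2795948  -0.43682576  0.97706446]
[[321.00035808 193.46543245]]
```

View pics/d1.png

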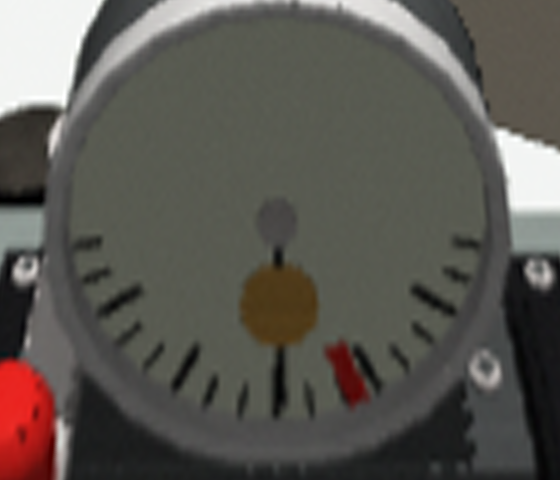

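Rectified dial: needle at (280,300) hanging near the bottom tick, red mark at (347,374) right of it, major 30° tick at (368,370); lever knob shut at lower left. Next I measure the mark's angle against the ticks.

```bash
cat > dial.py <<'E'
from h import *
import pickle
def analyse(c,F=F,X=X,Y=Y,n=n,d=.0132,mm=.00008,verbose=1):
    j,i=np.mgrid[0:960,0:960]
    W=F+n*.051-X*d+((480-i)*mm)[...,None]*Y+((480-j)*mm)[...,None]*n
    q=pix(c,W).astype(np.float32); r=cv2.remap(c['image'],q[...,0],q[...,1],cv2.INTER_CUBIC).astype(float)
    # coordinates: right=-Y (mm), up
    ux=(i-480)*mm*1000; uy=(480-j)*mm*1000
    rr=np.hypot(ux,uy); reg=(rr<31.5)&(uy<12)
    dark=reg&(r.max(-1)<52); red=reg&(r[...,0]>70)&(r[...,1]<.45*r[...,0])&(r[...,2]<.45*r[...,0])&(rr>15)
    out=[]
    for m,lab in((dark,'k'),(red,'R')):
        nn,l,st,ce=cv2.connectedComponentsWithStats(m.astype(np.uint8))
        for k in range(1,nn):
            if st[k,4]<150: continue
            s=l==k; p=np.stack([ux[s],uy[s]],1); m0=p.mean(0); e,v=np.linalg.eigh(np.cov((p-m0).T)); D=v[:,1]*np.sign(-v[1,1])
            out.append((lab,st[k,4],m0,np.degrees(np.arctan2(D[0],-D[1])),np.sqrt(e[1]/e[0])))
    return r,out
if __name__=='__main__':
    c,s=pickle.load(open('w5.pkl','rb'))
    for d in(.0132,.011,.009):
        r,o=analyse(c,d=d); print(d)
        for x in o: print(x[0],x[1],x[2].round(2),round(x[3],1),round(x[4],1))
E
python3 dial.py
```

```text
0.0132
k 495 [-30.16  -0.43] -71.5 2.4
k 550 [29.87 -0.55] 82.6 3.1
k 686 [-0.33 -2.8 ] 0.9 2.3
k 599 [-29.27  -5.65] -66.8 3.2
k 619 [28.27 -5.65] 66.1 2.9
k 2025 [24.51 -9.69] 58.8 4.7
k 1954 [-25.75  -9.8 ] -58.0 4.5
k 587 [-24.19 -15.05] -48.5 5.2
k 556 [ 22.7  -14.83] 48.7 3.7
k 508 [-20.12 -18.47] -38.6 5.3
k 1888 [-15.19 -20.55] -29.0 5.0
k 3115 [ -0.19 -22.98] -2.5 5.3
k 1903 [ 13.94 -20.52] 29.2 4.9
k 547 [ 19.18 -18.84] 38.6 4.2
k 812 [-11.14 -24.19] -20.4 3.9
k 599 [ -6.05 -25.72] -13.5 4.5
k 519 [  4.76 -25.87] 9.7 4.7
R 4437 [ 10.75 -21.35] 24.7 3.0
0.011
k 423 [-30.31  -2.42] -69.4 2.0
k 489 [29.98 -2.56] 84.6 2.7
k 702 [-0.34 -4.88] 0.9 2.3
k 467 [-29.23  -7.62] -64.6 2.6
k 631 [28.61 -7.77] 65.8 2.9
k 2053 [ 24.77 -11.84] 58.8 4.6
k 1775 [-25.69 -11.74] -57.9 3.9
k 512 [-24.24 -17.07] -48.2 4.3
k 564 [ 23.   -17.07] 48.9 3.7
k 520 [-20.37 -20.76] -38.8 5.2
k 1915 [-15.35 -22.81] -29.1 4.9
k 3202 [ -0.2  -25.33] -2.5 5.3
k 1953 [ 14.11 -22.82] 29.1 4.9
k 558 [ 19.41 -21.12] 38.8 4.2
k 832 [-11.28 -26.53] -20.3 3.8
k 625 [ -6.12 -28.1 ] -13.3 4.4
k 528 [  4.83 -28.23] 9.4 4.6
k 154 [ 10.29 -27.48] 26.7 2.3
R 4542 [ 10.89 -23.67] 24.7 3.1
0.009
k 312 [-30.33  -4.18] -71.8 1.6
k 392 [30.01 -4.41] 85.2 2.2
k 713 [-0.34 -6.78] 0.7 2.4
k 293 [-29.07  -9.29] -72.8 2.0
k 521 [28.57 -9.56] 60.4 2.2
k 1496 [-25.48 -13.39] -58.8 3.2
k 1824 [ 24.59 -13.55] 58.1 3.9
k 307 [-23.88 -18.57] -44.0 2.9
k 514 [ 23.05 -18.91] 49.7 3.0
k 361 [-20.16 -22.3 ] -35.5 3.3
k 1515 [-15.09 -24.15] -28.7 3.8
k 2959 [ -0.15 -26.96] -1.4 4.7
k 1701 [ 13.96 -24.38] 29.3 4.0
k 457 [ 19.39 -22.88] 40.8 3.2
k 551 [-11.12 -27.91] -19.9 2.5
k 425 [ -6.03 -29.58] -15.8 2.8
k 377 [  4.78 -29.79] 11.3 3.1
R 4022 [ 10.75 -25.18] 25.5 2.6
```

```bash
sed -i 's/inw>.36/inw>.62/; s/,(-14,15,40))/,(-14,3,25))/; s/t=.37/t=.391/; s/best\[:14\]/best[:22]/; s/range(-90,91,10)/range(-40,41,10)/;s/abs(u)>290/abs(u)>300/;s/best.sort(reverse=True)/best.sort(reverse=True,key=lambda r:r[0]-1.0*r[-1])/' o.py; python3 -c "
import numpy as np;np.set_printoptions(linewidth=150,suppress=True)
exec(open('o.py').read())
print(tilt((-15,-150,28),.391),tilt((-15,-150,28),0))"
```

```text
[  0.36   0.24 -15.    20.    10.    20.   246.14 130.47  22.27   0.3 ]
[  0.52   0.23 -15.    10.    20.    20.   265.68  89.95  27.99   0.46]
[  0.22   0.25 -15.    20.     0.    30.   223.56 113.64  30.     0.21]
[  0.36   0.23 -15.     0.     0.    30.   250.18  39.7   30.     0.35]
[  0.29   0.24 -15.    10.     0.    30.   238.15  77.35  30.     0.28]
[  0.59   0.23 -15.    10.    30.    20.   261.56  82.34  35.53   0.58]
[  0.31   0.23   0.    20.    10.    20.   261.88 110.69  22.27   0.3 ]
[  0.44   0.24 -15.    20.    20.    20.   237.11 117.37  27.99   0.44]
[  0.46   0.23 -15.     0.    10.    30.   252.78  31.75  31.47   0.47]
[  0.55   0.23 -15.     0.    20.    30.   256.56  24.45  35.53   0.57]
[  0.39   0.24 -15.    10.    10.    30.   235.68  66.11  31.47   0.42]
[  0.09   0.25   0.    30.     0.    30.   217.5  127.83  30.     0.12]
[  0.32   0.25 -15.    20.    10.    30.   216.98  98.49  31.47   0.36]
[  0.16   0.24   0.    20.     0.    30.   233.12  91.9   30.     0.21]
[  0.3    0.23   0.     0.     0.    30.   256.7   15.99  30.     0.35]
[  0.23   0.24   0.    10.     0.    30.   246.25  54.71  30.     0.28]
[  0.24   0.26 -15.    30.    10.    30.   196.8  129.27  31.47   0.29]
[  0.39   0.24   0.    20.    20.    20.   255.   101.07  27.99   0.44]
[  0.1    0.26 -15.    30.     0.    40.   179.24 124.55  40.     0.16]
[  0.51   0.25 -15.    20.    30.    20.   229.83 103.84  35.53   0.58]
[  0.48   0.24 -15.    10.    20.    30.   234.59  55.    35.53   0.55]
[  0.55   0.22 -15.   -30.     0.    40.   225.81 -87.22  40.     0.62]
[-0.015      -0.15011266 -0.03143112] [-0.015 -0.15   0.028]
```

```bash
cat >> h.py <<'E'
def tilt(p,t):
    x,y,h=p; h=h+2; return (x,y*np.cos(t)-h*np.sin(t),y*np.sin(t)+h*np.cos(t)-2)
B3=np.stack([X,Y,n],1)
TP=B3@R.from_euler('z',10,degrees=True).as_matrix()@np.array([[1,0,0],[0,0,1],[0,-1,0.]])@R.from_euler('zx',[-20,20],degrees=True).as_matrix()
def press(t,gap): # TCP for table tilt t with the gap (mm)
    return pk(*tilt((-15,-150,28),t))-TP[:,1]*.008+n*(.004+gap/1000)
E
python3 - <<'E'
from h import *
print((B3.T@TP).round(2))
s=manip.get_state()
for g in(70,15): print(units(press(0,g),TP), press(0,g))
E
```

```text
[[ 0.95  0.28 -0.16]
 [ 0.05  0.38  0.93]
 [ 0.32 -0.88  0.34]]
([0.486, 1.384, -5.068], [2.805, -0.058, 1.43]) [ 0.41140306 -0.12907092  0.22722116]
([-0.426, 2.974, -5.062], [2.805, -0.058, 1.43]) [ 0.41263781 -0.12868482  0.17223637]
```

drive_tool --translation '[[0,0,-0.8],[0,0.1,-1.7],[0.1,0.3,-2.6],[0.3,0.7,-3.6],[0.4,1.1,-4.5],[0.48,1.38,-5.07],[0.48,1.38,-5.07],[0.1,2.1,-5.07],[-0.43,2.97,-5.06],[-0.43,2.97,-5.06],[-0.43,2.97,-5.06]]' --twist '[[0,0,0],[0.6,0,0.3],[1.2,0,0.6],[1.8,0,0.9],[2.3,0,1.2],[2.8,-0.06,1.43],[2.8,-0.06,1.43],[2.8,-0.06,1.43],[2.8,-0.06,1.43],[2.8,-0.06,1.43],[2.8,-0.06,1.43]]'

```text
clock: 19.15
tcp_pos: [0.4736, -0.161, 0.1802]
ee_rot: [-1.23, 0.399, -1.067]
force: [1.0, 0.2, 0.2]
gripper_width: 0.0
```

Run:
```python
from h import *
import pickle
c=cam('wrist');s=manip.get_state();pickle.dump((c,s),open('w6.pkl','wb'));save(c,'w6.png')
print(s['clock'],s['tcp_pos'],s['qpos'],s['force'])
print(units(press(0,15),TP))
for t in(0,.2,.3,.35,.391): print(t,units(press(t,0),TP))
```

```text
19.2 [ 0.47375089 -0.16103396  0.18051803] [-0.76738214 -0.84101082 -0.81303015  1.23018814  0.2785713   0.26818238] [ 0.4919098  -0.05672931 -1.08789933]
([-1.965, -0.695, -1.022], [0.161, 0.002, -0.378])
0 ([-2.102, -0.242, -1.183], [0.161, 0.002, -0.378])
0.2 ([-2.386, 0.641, -1.602], [0.161, 0.002, -0.378])
0.3 ([-2.524, 1.112, -1.74], [0.161, 0.002, -0.378])
0.35 ([-2.591, 1.353, -1.792], [0.161, 0.002, -0.378])
0.391 ([-2.645, 1.552, -1.824], [0.161, 0.002, -0.378])
```

View pics/w6.png

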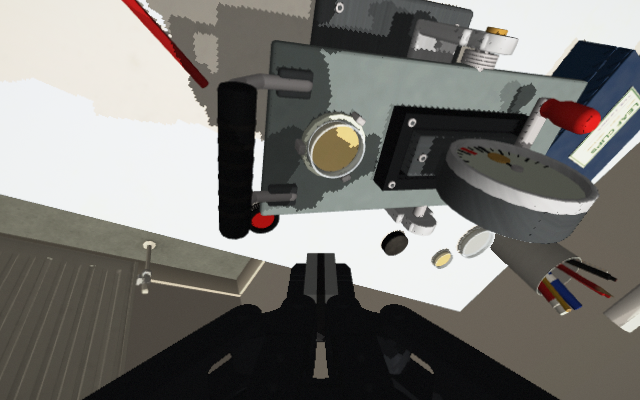

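Joint 2 reached its limit in that lean (view: bar at (235,160), gauge at (520,180), dial readable). I'll fit a kinematic model from the recorded states to choose a reachable press pose.

```bash
cat > ik.py <<'E'
from h import *
import pickle
from scipy.optimize import least_squares
S=[pickle.load(open(f'w{k}.pkl','rb'))[1] for k in(1,2,5,6)]
dat=[(s['qpos'],s['tcp_pos'],R.from_rotvec(s['ee_rot'])) for s in S]
rv=R.from_rotvec
dat+=[(np.array([1.04829659,.104634991,.0965969971,1.56388617,0,1.35309080]),np.array([.17991226,.57210556,.23063026]),rv([-1.55857883,.23957502,-.23892859])),
(np.array([-0.28200551,.05148067,-.09537871,1.40400031,.0125565,-1.53817095]),np.array([.59169158,-.03253425,.15552062]),rv([-1.35,-.994,.957]))]
R0=None
def fk(q,p,s5,s6,C):
    rz=lambda a:rv([0,0,a]); ry=lambda a:rv([0,a,0])
    A=rz(q[0]); t=A.apply([p[0],0,p[1]])
    A=A*ry(q[1]); t=t+A.apply([0,0,p[2]])
    A=A*ry(-q[2]); t=t+A.apply([p[3],p[4],p[8]])
    A=A*ry(q[3]); t=t+A.apply([p[5],0,0])
    A=A*rz(s5*q[4]); t=t+A.apply([p[6],p[7],0])
    A=A*rv([s6*q[5],0,0]); return t,A*C
def fit():
    best=None
    for s5 in(1,-1):
      for s6 in(1,-1):
        q,_,Ro=dat[4]; _,A=fk(q,np.zeros(9),s5,s6,R.identity()); C=A.inv()*Ro
        res=lambda p:np.concatenate([np.r_[(fk(q,p,s5,s6,C)[0]-t),.1*((fk(q,p,s5,s6,C)[1].inv()*Ro).as_rotvec())] for q,t,Ro in dat])
        f=least_squares(lambda p:np.r_[res(p),1e-3*p],[0,.3,.4,.4,.1,.1,.2,0,0])
        if best is None or f.cost<best[0]: best=(f.cost,f.x,s5,s6,C,res(f.x))
    return best
_,P,s5,s6,C,rs=fit()
LO=np.array([-2.99,-.84,-1.1,-1.84,-1.51,-3.14]);HI=np.array([2.99,1.86,1.16,2.11,1.56,3.14])
def ik(p,Rt,q0):
    Rt=R.from_matrix(Rt)
    f=least_squares(lambda q:np.r_[fk(q,P,s5,s6,C)[0]-p,.2*(fk(q,P,s5,s6,C)[1].inv()*Rt).as_rotvec()],np.clip(q0,LO+.01,HI-.01),bounds=(LO+.02,HI-.02))
    return f.x,np.sqrt(2*f.cost)
if __name__=='__main__':
    print(P.round(4),s5,s6); print(abs(rs.reshape(-1,6)).max(1).round(4))
E
python3 ik.py
cat > o2.py <<'E'
from ik import *
Rc=np.array([[0,.9466,.3223],[0,-.3223,.9466],[1,0,0]]); oc=np.array([-.0825,-.1426,0]); f=323.5; t=.391; out=[]
T0=np.array([[1,0,0],[0,0,1],[0,-1,0.]])
for x in(-22,-5,12):
 for yaw in range(-60,61,10):
  for a in range(-10,41,10):
   for b in range(-30,41,10):
    T=R.from_euler('z',yaw,degrees=True).as_matrix()@T0@R.from_euler('zx',[-a,b],degrees=True).as_matrix()
    if T[2,1]>-.7: continue
    def tc(tt,g): return np.array(tilt((x,-150,28),tt))/1000-T[:,1]*.008+[0,0,.004+g]
    cp=tc(t,0)+T@oc; RC=T@Rc; ok=1
    for pt in((-14,0,51),(-14,-20,30),(-14,0,18),(-14,3,25)):
        q=(np.array(tilt(pt,t))/1000-cp)@RC
        if q[2]<.04: ok=0;break
        u,v=f*q[0]/q[2],f*q[1]/q[2]
        if abs(u)>300 or v<-190 or v>170 or(v>30 and abs(u)<110): ok=0;break
    if not ok: continue
    d=cp-np.array(tilt((-14,-5,30),t))/1000; sc=-d[0]/np.linalg.norm(d)
    if sc>.2: out.append((sc,np.linalg.norm(d),x,yaw,a,b,u,v,B3@T,F+B3@tc(t,0),F+B3@tc(0,.02)))
out.sort(key=lambda r:-r[0]); k=0
for r in out:
    q,e=ik(r[9],r[8],[-.5,-.6,-.6,1.3,0,.3]); 
    if e>2e-3: continue
    q2,e2=ik(r[10],r[8],q)
    if e2>2e-3: continue
    print(np.round(r[:8],2),q.round(2),q2.round(2)); k+=1
    if k>7: break
print(len(out))
E
timeout 500 python3 o2.py
```

```text
[ 0.      0.2963  0.3371  0.5505  0.1296  0.1386  0.3033 -0.      0.0454] 1 1
[0. 0. 0. 0. 0. 0.]
[ 3.8000e-01  2.4000e-01 -2.2000e+01  0.0000e+00  0.0000e+00  3.0000e+01
  2.4514e+02  4.6860e+01] [-1.02 -0.82 -0.96  1.39  0.54  0.08] [-1.03 -0.82 -0.81  1.54  0.54  0.08]
[  0.34   0.26 -22.    20.    10.    30.   210.14 103.62] [-1.05 -0.82 -0.97  1.4   0.57 -0.25] [-1.05 -0.82 -0.82  1.55  0.57 -0.25]
[ 3.3000e-01  2.3000e-01 -2.2000e+01 -1.0000e+01 -1.0000e+01  3.0000e+01
  2.4966e+02  1.4870e+01] [-1.04 -0.67 -0.88  1.42  0.57  0.16] [-1.05 -0.69 -0.74  1.58  0.57  0.16]
[ 3.2000e-01  2.4000e-01 -5.0000e+00  2.0000e+01  1.0000e+01  2.0000e+01
  2.5303e+02  1.1340e+02] [-0.91 -0.8  -0.91  1.32  0.39 -0.1 ] [-0.91 -0.79 -0.77  1.46  0.39 -0.1 ]
[  0.32   0.25 -22.   -10.   -10.    40.   210.73   7.38] [-1.18 -0.7  -0.96  1.46  0.73 -0.03] [-1.18 -0.73 -0.83  1.62  0.73 -0.03]
[ 3.2000e-01  2.2000e-01 -5.0000e+00 -2.0000e+01 -1.0000e+01  3.0000e+01
  2.4874e+02 -5.3950e+01] [-1.05 -0.78 -0.95  1.37  0.57  0.36] [-1.05 -0.79 -0.8   1.52  0.57  0.36]
[ 3.1000e-01  2.3000e-01 -5.0000e+00  0.0000e+00  0.0000e+00  3.0000e+01
  2.5216e+02  2.1020e+01] [-1.03 -0.77 -0.93  1.36  0.54  0.08] [-1.03 -0.77 -0.79  1.51  0.55  0.08]
[  0.31   0.25 -22.    10.     0.    30.   232.69  83.46] [-1.02 -0.66 -0.86  1.42  0.54 -0.12] [-1.03 -0.68 -0.73  1.57  0.54 -0.12]
162
```

```bash
cat >> h.py <<'E'
TQ=B3@R.from_euler('z',-10,degrees=True).as_matrix()@np.array([[1,0,0],[0,0,1],[0,-1,0.]])@R.from_euler('zx',[10,30],degrees=True).as_matrix()
def pressq(t,gap): return pk(*tilt((-22,-150,28),t))-TQ[:,1]*.008+n*(.004+gap/1000)
E
python3 - <<'E'
from ik import *
s=manip.get_state();T=R.from_rotvec(s['ee_rot']).as_matrix()
p=s['tcp_pos']+[.02,0,.09]
print(units(p,T),ik(p,T,s['qpos']))
p=press(0,15)+[.02,0,.09]; print('alt',ik(p,TP,s['qpos']))
p=pressq(0,60); print(units(p,TQ),ik(p,TQ,s['qpos']),p)
E
```

```text
Traceback (most recent call last):
  File "ik.py", line 31, in ik
    f=least_squares(lambda q:np.r_[fk(q,P,s5,s6,C)[0]-p,.2*(fk(q,P,s5,s6,C)[1].inv()*Rt).as_rotvec()],np.clip(q0,LO+.01,HI-.01),bounds=(LO+.02,HI-.02))
ValueError: Initial guess is outside of provided bounds
```

```bash
sed -i 's/np.clip(q0,LO+.01,HI-.01)/np.clip(q0,LO+.03,HI-.03)/' ik.py
python3 - <<'E'
from ik import *
s=manip.get_state();T=R.from_rotvec(s['ee_rot']).as_matrix()
p=s['tcp_pos']+[.02,0,.09]
print(units(p,T),ik(p,T,s['qpos']))
p=press(0,15)+[.02,0,.09]; print('alt',ik(p,TP,s['qpos']))
p=pressq(0,60); print(units(p,TQ),ik(p,TQ,s['qpos']),p)
E
```

```text
([1.165, -2.397, 1.53], [0.0, 0.0, 0.0]) (array([-0.72931332, -0.72148125, -0.58118524,  1.3326287 ,  0.26467719,
        0.30497561]), np.float64(2.896792428875147e-09))
alt (array([-0.76249721, -0.82      , -0.62523673,  1.46536679,  0.26420972,
        0.25461005]), np.float64(0.027643119836577655))
([-1.688, -2.092, -0.555], [1.258, 2.32, 2.304]) (array([-1.05258702, -0.67816682, -0.66708455,  1.64954246,  0.56804521,
        0.1526508 ]), np.float64(3.238137128778751e-14)) [ 0.4087945  -0.12588001  0.21694092]
```

drive_tool --translation '[[0,-1.2,0.2],[0.6,-2.4,0.8],[1.16,-2.4,1.53],[1.16,-2.4,1.53],[1.16,-2.4,1.53],[1.16,-2.4,1.53]]' --twist '[[0,0,0],[0,0,0],[0,0,0],[0,0,0],[0,0,0],[0,0,0]]'

```text
clock: 19.8
tcp_pos: [0.4934, -0.1613, 0.2713]
ee_rot: [-1.229, 0.399, -1.068]
force: [-0.7, -1.1, 0.5]
gripper_width: 0.004
```

Run:
```python
from h import *
s=manip.get_state();print(s['clock'],s['tcp_pos'],s['qpos'])
print(units(pressq(0,60),TQ))
```

```text
19.8 [ 0.49336673 -0.16130817  0.27127813] [-0.7305356  -0.72290937 -0.58084746  1.3338258   0.26508879  0.30440192]
([-2.861, 0.33, -2.081], [1.255, 2.318, 2.31])
```

drive_tool --translation '[[-0.7,0.08,-0.5],[-1.4,0.16,-1.0],[-2.1,0.25,-1.5],[-2.86,0.33,-2.08],[-2.86,0.33,-2.08],[-2.86,0.33,-2.08]]' --twist '[[0.3,0.6,0.6],[0.6,1.2,1.2],[0.9,1.8,1.8],[1.255,2.32,2.31],[1.255,2.32,2.31],[1.255,2.32,2.31]]'

```text
clock: 20.4
tcp_pos: [0.4089, -0.1268, 0.2166]
ee_rot: [-0.803, 0.712, -1.001]
force: [-0.2, -1.0, -0.4]
gripper_width: -0.003
```

Run:
```python
from h import *
s=manip.get_state();print(s['clock'],s['tcp_pos'],s['qpos'])
print(units(pressq(0,60),TQ),[units(pressq(0,g),TQ)[0] for g in(12,0)])
for t in(.1,.2,.3,.389): print(t,units(pressq(t,0),TQ)[0])
```

```text
20.4 [ 0.40889038 -0.12682579  0.21664859] [-1.05382416 -0.67812696 -0.66753207  1.64780874  0.56805237  0.15443053]
([-0.032, 0.0, 0.01], [-0.003, -0.015, 0.012]) [[0.209, 1.365, -0.79], [0.269, 1.706, -0.99]]
0.1 [0.351, 2.098, -1.306]
0.2 [0.429, 2.519, -1.581]
0.3 [0.503, 2.967, -1.812]
0.389 [0.565, 3.384, -1.98]
```

drive_tool --translation '[[0.1,0.7,-0.4],[0.21,1.37,-0.79],[0.24,1.54,-0.89],[0.27,1.7,-0.99],[0.3,1.85,-1.1],[0.33,1.98,-1.21],[0.35,2.1,-1.31],[0.39,2.3,-1.45],[0.43,2.52,-1.58],[0.43,2.52,-1.58],[0.43,2.52,-1.58]]' --twist '[[0,0,0],[0,0,0],[0,0,0],[0,0,0],[0,0,0],[0,0,0],[0,0,0],[0,0,0],[0,0,0],[0,0,0],[0,0,0]]'

```text
clock: 21.5
tcp_pos: [0.4086, -0.1261, 0.1269]
ee_rot: [-0.803, 0.711, -0.999]
force: [-2.1, -0.8, 1.5]
gripper_width: 0.002
```

```bash
cat > lean.py <<'E'
from h import *
import sys,pickle
def plane(c,t0):
    C=cloud(c);L=C-F;L=np.stack([L@X,L@Y,L@n],-1); L[...,2]+=.002
    cs,sn=np.cos(t0),np.sin(t0)
    for _ in range(4):
        cs,sn=np.cos(t0),np.sin(t0)
        y=L[...,1]*cs+L[...,2]*sn; h=-L[...,1]*sn+L[...,2]*cs   # to table frame
        m=(c['range_z']>0)&(abs(L[...,0])<.05)&(abs(y)<.113)&(abs(h)<(.006 if _<2 else .003))&~((abs(L[...,0])<.028)&(abs(y)<.057))
        if m.sum()<200: return None,m.sum(),None
        A=np.c_[L[...,0][m],y[m],np.ones(m.sum())]; k=np.linalg.lstsq(A,h[m],rcond=None)[0]; t0=t0+np.arctan(k[1])
    return t0,m.sum(),k
if __name__=='__main__':
    t0=float(sys.argv[1]); s=manip.get_state(); print(s['clock'],s['tcp_pos'],'F',s['force'].round(1))
    for nm in('wrist','side','scene'):
        c=cam(nm); print(nm,plane(c,t0)); 
        if nm=='wrist': pickle.dump((c,s),open('wl.pkl','wb'))
E
python3 lean.py .2
python3 - <<'E'
from lean import *
a,b=pickle.load(open('c0.pkl','rb')); w=pickle.load(open('w1.pkl','rb'))[0]
for c in(w,b,a): print('rest',plane(c,0))
E
```

```text
21.5 [ 0.40856273 -0.12606295  0.12687641] F [-2.1 -0.8  1.5]
wrist (np.float64(0.18042273116475063), np.int64(12492), array([-4.18239541e-03,  1.81857269e-04,  7.34434439e-05]))
side (np.float64(0.18013681476735574), np.int64(1774), array([-0.00248649,  0.00080303, -0.00052872]))
scene (None, np.int64(0), None)
rest (np.float64(0.004404120586103189), np.int64(17242), array([-3.58641991e-03,  8.30087672e-05,  2.10759558e-04]))
rest (np.float64(0.005447046867182637), np.int64(1603), array([-0.00278426,  0.00081603, -0.00048265]))
rest (np.float64(0.004782855685259168), np.int64(1702), array([-0.00513182,  0.00104067,  0.0001677 ]))
```

Run:
```python
from h import *
p0=pressq(.2,0)
for t in(.26,.32,.37,.41): print(t,units(pressq(t,0),TQ,(p0,TQ))[0])
```

```text
0.26 [0.045, 0.266, -0.144]
0.32 [0.089, 0.54, -0.273]
0.37 [0.123, 0.775, -0.367]
0.41 [0.15, 0.965, -0.433]
```

drive_tool --translation '[[0.02,0.13,-0.07],[0.045,0.266,-0.144],[0.067,0.4,-0.21],[0.089,0.54,-0.273],[0.106,0.66,-0.32],[0.123,0.775,-0.367],[0.137,0.87,-0.4],[0.15,0.965,-0.433],[0.15,0.965,-0.433],[0.15,0.965,-0.433],[0.15,0.965,-0.433],[0.15,0.965,-0.433],[0.15,0.965,-0.433],[0.15,0.965,-0.433],[0.15,0.965,-0.433],[0.15,0.965,-0.433],[0.15,0.965,-0.433],[0.15,0.965,-0.433]]' --twist '[[0,0,0],[0,0,0],[0,0,0],[0,0,0],[0,0,0],[0,0,0],[0,0,0],[0,0,0],[0,0,0],[0,0,0],[0,0,0],[0,0,0],[0,0,0],[0,0,0],[0,0,0],[0,0,0],[0,0,0],[0,0,0]]'

```text
clock: 23.45
tcp_pos: [0.4125, -0.1243, 0.0953]
ee_rot: [-0.803, 0.711, -0.999]
force: [-3.0, -0.9, 1.5]
gripper_width: 0.003
```

```bash
python3 lean.py .39
cat > pt.py <<'E'
from lean import *
# tilted table frame
def frame(t):
    Yt=Y*np.cos(t)+n*np.sin(t); nt=-Y*np.sin(t)+n*np.cos(t); A=F-n*.002; return A+nt*.002,Yt,nt
def rect(c,t,d,mm=.0001,N=760):
    Ft,Yt,nt=frame(t); j,i=np.mgrid[0:N,0:N]
    W=Ft+nt*.051-X*d+((N/2-i)*mm)[...,None]*Yt+((N/2-j)*mm)[...,None]*nt
    q=pix(c,W).astype(np.float32); return cv2.remap(c['image'],q[...,0],q[...,1],cv2.INTER_CUBIC),(i-N/2)*mm*1e3,(N/2-j)*mm*1e3
E
python3 - <<'E'
from pt import *
c,s=pickle.load(open('wl.pkl','rb')); t,_,_=plane(c,.39)
w5=pickle.load(open('w5.pkl','rb'))[0]
ims=[]
for cc,tt,d in((w5,.005,.0076),(c,t,.0076),(c,t,.0097)):
    r,ux,uy=rect(cc,tt,d); ims.append(r[150:,:,::-1])
v=np.hstack([cv2.resize(i,None,fx=.35,fy=.35,interpolation=cv2.INTER_AREA) for i in ims])
Ft,Yt,nt=frame(t); q=pix(c,Ft+nt*.04-X*.01); print(q)
x,y=q.round().astype(int); x0=min(max(x-66,0),640-133);y0=max(y-50,0)
cr=cv2.resize(c['image'][y0:y0+100,x0:x0+133,::-1],(798,600-v.shape[0]-0),interpolation=cv2.INTER_CUBIC)
cv2.imwrite('pics/f1.png',np.vstack([cr,cv2.resize(v,(798,v.shape[0]))])); print(x0,y0,v.shape)
E
```

```text
23.45 [ 0.41247102 -0.12430863  0.09526361] F [-3.  -0.9  1.5]
wrist (np.float64(0.3910485835975754), np.int64(15418), array([-0.00367402,  0.00055591,  0.00010409]))
side (np.float64(0.3917285838836008), np.int64(2004), array([-0.00249494,  0.00111618, -0.00057576]))
scene (None, np.int64(0), None)
[595.55230624 236.67592646]
507 187 (214, 798, 3)
```

View pics/f1.png

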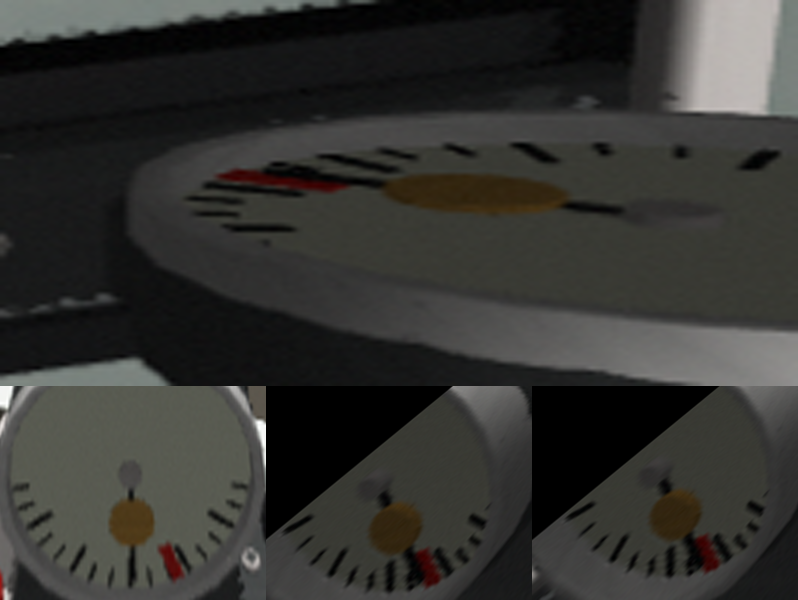

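Close-up: bob at (478,193), needle running left to about (352,185) where it meets the red mark (220–345,182); pointer and mark nearly coincide. I'll quantify.

Run:
```python
from pt import *
ims=[pickle.load(open('wl.pkl','rb'))[0]]
c=ims[0]; im=np.mean([c['image'].astype(float)]+[cam('wrist')['image'] for _ in range(5)],0)
np.save('im.npy',im)
for v in range(222,250):
    s=''
    for u in range(535,628):
        r,g,b=im[v,u]; s+='R' if r>60 and g<.45*r else 'o' if r>60 and b<.45*r else '#' if max(r,g,b)<30 else '+' if max(r,g,b)<45 else '.'
    print(v,s)
```

```text
222 #######+++...................................................................................
223 ####+++......................................................................................
224 ##++..........................................++.........####..........##+...................
225 ++.................................++.........+##+.......+####.........##+..........+#+......
226 +..................................+###.........###+.......####+........##..........##+......
227 .........................####+.......+###+.......+#+........+###+.......++..........+#+......
228 ..........................+#####+.......++...................+###+...........................
229 .................###++.......+#####+...........................++............................
230 ................########++......######+......................................................
231 ...............+#########+.........###+......................................................
232 ................+############++..............................................................
233 ..........RRR.....
[... 943 characters left out ...]
..............
243 ...........+................................................................+++..............
244 .............................................................................+...............
245 .........###########+........................................................................
246 ..........###########+.......................................................................
247 .............................................................................................
248 .............................................................................................
249 ...............++............................................................................
```

Run:
```python
from pt import *
c=pickle.load(open('wl.pkl','rb'))[0]; im=np.load('im.npy'); t=.391
Ft,Yt,nt=frame(t)
g=im.max(-1)
def line(u0,u1,vf,hw):
    P=[]
    for u in range(u0,u1):
        v0=vf(u); vs=np.arange(int(v0-hw),int(v0+hw)+1); wgt=np.clip(50-g[vs,u],0,None)
        P.append((u,(vs*wgt).sum()/wgt.sum()))
    return np.array(P)
a=line(602,610,lambda u:240.5,3); b=line(553,570,lambda u:230.6+(u-553)*.235,2.6)
print(a.round(1).tolist(),b.round(1).tolist())
def topl(uv,d):
    r=ray(c,uv[:,0],uv[:,1])@c['R'].T; o=Ft+nt*.051-X*d; k=((o-c['o'])@X)/(r@X); W=c['o']+r*k[:,None]-o
    return np.c_[-(W@Yt),W@nt]*1e3
for d in(.0076,.0097,.011):
    A=topl(a,d);Bq=topl(b,d); D=Bq.mean(0)-A.mean(0)
    f=lambda Q:np.degrees(np.arctan2(*(np.linalg.svd(Q-Q.mean(0))[2][0]*[1,-1]*np.sign(-np.linalg.svd(Q-Q.mean(0))[2][0][1]))))
    al=np.vstack([A,Bq]); print(d,'in',A.mean(0).round(2),'tip end',Bq[0].round(2),'angle in->out',np.degrees(np.arctan2(D[0],-D[1])),'outer only',f(Bq),'all',f(al))
red=np.clip(im[...,0]-2*im[...,1],0,None); red[:225]=0;red[240:]=0;red[:,:540]=0;red[:,575:]=0
v,u=np.mgrid[0:400,0:640]; k=red>12
p=np.array([[(u*red)[k].sum()/red[k].sum(),(v*red)[k].sum()/red[k].sum()]]); print('red',k.sum(),p)
for d in(.0076,.0085): 
    Q=topl(np.c_[u[k],v[k]],d); print(d,topl(p,d),f(Q))
```

```text
[[602.0, 239.9], [603.0, 240.1], [604.0, 240.2], [605.0, 240.4], [606.0, 240.6], [607.0, 240.8], [608.0, 240.9], [609.0, 241.1]] [[553.0, 230.5], [554.0, 230.7], [555.0, 230.8], [556.0, 231.0], [557.0, 231.3], [558.0, 231.5], [559.0, 231.8], [560.0, 232.2], [561.0, 232.7], [562.0, 232.8], [563.0, 233.0], [564.0, 233.2], [565.0, 233.4], [566.0, 233.5], [567.0, 233.6], [568.0, 233.9], [569.0, 234.0]]
0.0076 in [-4.07 -9.27] tip end [  4.97 -32.62] angle in->out 22.571728955805717 outer only 13.915058974819022 all 22.140064432641267
0.0097 in [ 0.02 -5.65] tip end [  8.83 -28.42] angle in->out 22.571728955805757 outer only 13.915058974819171 all 22.140064432641314
0.011 in [ 2.55 -3.41] tip end [ 11.22 -25.82] angle in->out 22.57172895580566 outer only 13.915058974819154 all 22.14006443264123
red 51 [[553.33193851 233.4090785 ]]
0.0076 [[  8.20277819 -28.83634625]] 19.882494378631
0.0085 [[  9.82150008 -27.0758637 ]] 19.882494378631232
```

```bash
python3 - <<'E'
from pt import *
c=pickle.load(open('wl.pkl','rb'))[0]; Ft,Yt,nt=frame(.391)
def topl(uv,d=.0097):
    uv=np.array(uv,float); r=ray(c,uv[:,0],uv[:,1])@c['R'].T; o=Ft+nt*.051-X*d; k=((o-c['o'])@X)/(r@X); W=c['o']+r*k[:,None]-o
    return np.c_[-(W@Yt),W@nt]*1e3
for b in([566,233.5],[564,233.2],[567,233.6],[566,233.8],[569,234.0]):
    A=topl([[605.5,240.5],b]); D=A[1]-A[0]; print(b,np.degrees(np.arctan2(D[0],-D[1])))
# w5 recheck: rest needle angle & mark from tick-fitted centre
import math; print(math.atan2(11.33,26.28/1.019))
E
python3 lean.py .39
```

```text
[566, 233.5] 23.780851078694443
[564, 233.2] 24.03574646501123
[567, 233.6] 23.39332157793577
[566, 233.8] 25.26267039522318
[569, 234.0] 23.612069559201107
0.4139351257176859
23.85 [ 0.41247577 -0.12431483  0.09525123] F [-2.9 -0.2  1.9]
wrist (np.float64(0.39096264649843787), np.int64(15434), array([-3.63126352e-03,  6.11437020e-04,  9.67704535e-05]))
side (np.float64(0.3922316761534278), np.int64(2031), array([-0.00163829,  0.0009528 , -0.00050492]))
scene (None, np.int64(0), None)
```

Run:
```python
from pt import *
Ft,Yt,nt=frame(.391)
for nm in('wrist','side'):
    c=cam(nm);L=cloud(c)-Ft; L=np.stack([L@X,L@Yt,L@nt],-1)*1e3; im=c['image'].astype(int)
    m=(c['range_z']>0)&(im[...,0]>70)&(im[...,1]<45)&(im[...,2]<45)&(abs(L[...,2]-38)<20)&(np.hypot(L[...,0],L[...,1])<130)
    print(nm,m.sum(),np.percentile(L[m],[2,50,98],axis=0).round(1).tolist() if m.any() else '')
s=manip.get_state();print(s['clock'],s['force'],s['qd'].round(3)); print(manip.finish_job())
```

```text
wrist 3 [[-43.8, 37.7, 24.4], [-43.7, 38.4, 25.4], [-43.3, 40.2, 25.5]]
side 0 
24.1 [-2.57245775 -0.60983413  1.26677647] [ 0.001 -0.    -0.001  0.002  0.001 -0.001]
the job is handed in; nothing more can be done
None
```

I handed the job in at 24.1 s. The gauge was seated with its dial to the front, the lever was shut on its stop, and the shut fingers were holding the bar down with the pointer on the red mark.

**Last checks**
- **Seating:** the top of the case measured about 89.7 mm above the pocket floor, against 89 mm nominal.
- **Lever:** it met its stop with about 5 N, and the knob stood at about y 37 mm in the pocket frame, where shut is 39. At the very end only 3 knob pixels were in view; they still fit the shut position (y 38 mm). The side camera could not see the knob.
- **Mark:** 0.414 rad (23.7°), measured against the dial's tick marks.
- **Pointer:** 23.4° to 24.0° from the clean parts of the needle at a grazing view, with one of five readings at 25.3°. Fits that included the crowded outer end of the needle, next to the mark and ticks, gave 22.1° to 22.6°, and I did not use those.
- **Table lean:** the wrist range data gave 0.391 rad and the side camera 0.392 rad, steady over 0.4 s. Adding the reference lean of 0.023 rad gives 0.414 rad, which agrees with the mark. The scene camera gave no usable plane.

**What went wrong on the way:** the first pressing pose ran joint 2 to the end of its range (−0.841 read, limit −0.84), and the arm stopped short there. I fitted the arm's geometry from recorded poses and used a pose within reach. I saw no contact or unusual force in that move.

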